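Close a culture dish and register it on the imager stage

TASK

Put the loose lid on the open culture dish where it stands on the bench and press it down until it sits level on the rim all round. Then carry the closed dish upright to the cell imager's stage, long side in line with the two pins, and push it under the lamp until its end is squarely up against the bar stop and its long side against both pins, and leave it there. Do not bump the lamp or disturb the other things on the bench.

Things in the scene. Friction and masses are not known exactly. Their poses are not given: they have to be found in the camera images.
- dish: open rectangular culture dish, frosted plastic, 110 (its x) x 56 (its y) x 32 mm high, walls 5 mm thick, about 0.16 kg; stands open on the bench. Origin: centre of its underside; z up. Either end may face the bar stop.
- lid: the dish's lid, frosted plastic: plate 106 (x) x 52 x 4 mm; below it a tapered plug 96 x 42 (at the plate) x 6 mm for the dish's 100 x 46 mm mouth; on top a grey grip rib 60 (along x) x 14 mm, from 4 to 22 mm above the origin. Lies plug down on the bench. Origin: centre of the plate's underside (6 mm above the bench at the start); seated, it is 32 mm above the dish's origin. Fits either way round.
- imager: fixed compact cell imager: white base, dark stage plate 250 (x) x 220 mm, top 100 mm above the bench. Origin: underside centre; x points from its open entry edge (facing the robot's right) to its back. On the stage a bar stop across the back (64 mm along y, 14 high, front face at x = +80 mm) and two steel pins (diameter 10, 16 high) at y = +33, x = -9 and +59 mm; the dish belongs on their -y side.
- seat (a point): point on the stage's top face where the centre of the dish's underside lies once the dish touches the bar stop and both pins; axes as the imager's: +x towards the bar stop (its face 55 mm away), +y towards the pins (their faces 28 mm away).
- lamp_rim (a point): centre of the lower face of the lamp head hanging over the seat, 76 mm above the stage: black disc, diameter 76 mm, under a 60 mm wide lamp column reaching 194 mm above the stage; its arm runs diagonally to a post (diameter 38 mm) at the stage's back corner, 90 mm along +x and 94 mm along +y from the seat.
- bottle: bystander: glass bottle, diameter 64, 130 mm high. Origin: centre of the underside.
- jar: bystander: amber glass jar, diameter 72, 100 mm high. Origin: centre of the underside.
- beaker: bystander: glass beaker, diameter 72, 90 mm high. Origin: centre of the underside.
- petri: bystander: two stacked round petri dishes as one piece, diameter 58, 32 mm high. Origin: centre of the underside.
- tipbox: bystander: pipette tip box, 77 x 57 mm, 65 mm high. Origin: centre of the underside.
- pipette: bystander: hand pipette lying flat, about 250 mm long along its x (from -90 to +160 mm), 26 mm wide, 24 mm high. Origin: underside of its handle.
Not all that is in view belongs to the job. Leave any red look-alike of the lid alone.

How it is judged:
By the outcome, as a careful person would: the job done as asked, in the order asked, and still so for the second after the job is handed in, with the robot touching nothing.
It also fails if it takes over 72 s, if anything falls off the work surface, if the arm or the gripper's body presses on something with over 40 N, if the wrist force passes 120 N, or if a joint passes its speed limit or range.

ROBOT

A 6-joint arm with a two-finger parallel gripper is mounted at the origin on the work surface. World frame = base frame: x ahead of the robot, y to its left, z up, the work surface at z = 0. Lengths are in m, angles in rad, forces in N, time in s.
With the tool pointing down it reaches from about 0.35 to 0.875 m from the base axis. Payload 4.2 kg.
Tool frame: the origin (TCP) lies at the very end of the fingers, on their centre line; the grasp point (between the pads) lies 19 mm behind it; z points along the fingers, y is the line along which they close (so a half turn about z gives the same grasp; the last joint's range is limited). The gripper opens to 87 mm and grips with 3 to 60 N. Pads are 19 mm wide; open, the fingers measure 117 mm over their backs; the gripper's body (75 mm by 190 mm) begins 51 mm behind the grasp point.
Start: joints at [1.367, 0.385, 0.008, 0, -1.194, -0.259], TCP at [0.279, 0.559, 0.223] pointing down, gripper open.
Joint ranges: [-3.14, 3.14], [-1.21, 2.06], [-1.07, 1.41], [-3.16, 2.05], [-2.99, -0.16], [-3.1, 3.1]. Speed limits (rad/s): [2.79, 2.79, 3.14, 3.14, 3.14, 3.14].

INTERFACE

Orientations are given as a 3x3 rotation matrix whose columns are the frame's x, y, z axes.
In Python, from rig import ctrl, read_camera, order gives the robot as it stands.
- The arm moves only by the tool step_arm, never from a script. Its argument "moves" is a list of rows, each a list of 3 entries, a list of its own where there are three numbers: the finger opening in m, from 0 to 0.087, then the shift along the world's x, y, z in m, then the turn about the world's z in rad. A call has 1 to 5 rows; each row shifts and turns the commanded pose from where the row before left it; what a row does not reach is not made up. A row lasts 1/12 s, in which the tool goes at most 41.7 mm and 7.16 degrees, less where a joint would pass 70% of its speed; a pose out of reach is approached as far as the arm can. A call is refused whole if a number of a shift passes 0.0417 or a number of a turn 0.125, either way. A call with a gripper value outside its range is refused whole. The fingers move at their own pace and stop on an object; "newtons" is the grip in N (left out, the last holds). Time passes only in rows, so rows that do not move let the fingers close. It gives the time, the measured TCP pose, the force, the opening and the grip force at its end, in the units of the state.
- ctrl.get_state(): the state, without advancing time (a new reading comes with each control period).
- read_camera(name): name is "scene" or "top" or "wrist"; returns a dict with "pixels" (384x512x3 uint8, blue, green, red), "depth" (384x512 float32, m along the optical axis (not along the pixel's ray), 0 where there is no reading), "intrinsics" (3x3 intrinsics, pixels), "dist_coeffs" ([k1, k2, p1, p2, k3] as OpenCV has them; the pictures are not rectified), "R" (3x3) and "t" (3): a world point X has camera coordinates R X + t; the wrist camera has in their place "T_tool_cam" (4x4, takes a point from camera to tool coordinates, whose origin is the TCP and whose axes are the flange's). Camera axes: x right, y down, z forward; pixel columns grow to the right and rows downward; lengths in m; the calibration is good to about 2 mm. A picture is of the moment at which its call begins: read the wrist's pose just before it.
- order.close_job(): hands the job in; it is judged then, once.
The state is a dict: "time_s": time; "qpos": joint angles; "joint_vel": joint speeds; "joint_efforts": joint torques, N m; "ee_pos": TCP position; "tool_rot": TCP orientation; "force": force on the tool from outside, world axes, zero at the start; "ft_torque": the same for the moment, N m; "width": opening from 0.0 (shut) to 1.0 (fully open); "finger_force": force on a finger pad.
Only numpy, scipy, OpenCV 4.12 (cv2) and the standard library are available. Lean on these libraries where they do the work, as an engineer would, in place of code of your own. Each camera call takes 0.05 s, during which the arm holds its last target. There are 200 camera calls.

## Working session

There is one attempt and no reset: what is moved stays moved. The work goes in short steps, Python scripts to look and compute and a tool call to move; the robot and the scene stay as the last step left them, time stands still between calls to the robot, and variables do not carry over. Pictures are saved under pics/ and viewed, at most 10 in all, crops included, and the job is handed in when it is done.

Besides the shell and the picture viewer there is one more tool, called after "Request:" by a JSON object that holds its "name" and its "arguments", one argument or row to a line. step_arm: Moves the arm, as the interface text tells. Its arguments: {"type":"object","properties":{"moves":{"type":"array"},"newtons":{"type":"number"}},"required":["moves"]}

```bash
mkdir -p pics; ls
cat > h.py <<'E'
import numpy as np, cv2
from rig import ctrl, read_camera, order
def cam(n):
    s=ctrl.get_state(); c=read_camera(n)
    if n=="wrist":
        T=np.eye(4);T[:3,:3]=s["tool_rot"];T[:3,3]=s["ee_pos"]
        M=np.linalg.inv(T@np.array(c["T_tool_cam"])); c["R"]=M[:3,:3]; c["t"]=M[:3,3]
    return c
def ray(c,uv):
    p=cv2.undistortPoints(np.array(uv,float).reshape(-1,1,2),np.array(c["intrinsics"]),np.array(c["dist_coeffs"])).reshape(-1,2)
    R=np.array(c["R"]);d=np.c_[p,np.ones(len(p))]@R
    return -R.T@np.array(c["t"]).ravel(),d
def plane(c,uv,z):
    o,d=ray(c,uv); return o+d*((z-o[2])/d[:,2])[:,None]
def cloud(c):
    v,u=np.mgrid[0:384,0:512]; o,d=ray(c,np.c_[u.ravel(),v.ravel()])
    return (o+d*c["depth"].reshape(-1,1)).reshape(384,512,3)
def proj(c,P):
    r=cv2.Rodrigues(np.array(c["R"]))[0]
    return cv2.projectPoints(np.array(P,float).reshape(-1,1,3),r,np.array(c["t"],float),np.array(c["intrinsics"]),np.array(c["dist_coeffs"]))[0].reshape(-1,2)
E
python3 - <<'E'
from h import *
a=cam("scene");b=cam("top");w=cam("wrist")
np.save("/tmp/c.npy",[a,b,w],allow_pickle=True)
for n,c in zip("abw",[a,b,w]):
    o,d=ray(c,[[256,192]]);print(n,o,d,(c["depth"]>0).mean())
def up(c): return cv2.resize(c["pixels"],(800,600),interpolation=cv2.INTER_CUBIC)
cv2.imwrite("pics/scene.png",up(a));cv2.imwrite("pics/top.png",up(b))
print(ctrl.get_state())
E
```

```text
pics
a [1.31942475 0.45427048 0.71013695] [[-0.71530965 -0.41402607 -0.56295361]] 0.9962107340494791
b [0.46826487 0.0128769  1.19240704] [[ 0.07998961  0.01273012 -0.99682022]] 0.9961903889973959
w [0.34769125 0.52365025 0.38307001] [[-0.26034057  0.11483792 -0.958732  ]] 0.9959259033203125
{'time_s': 0.15, 'qpos': array([ 1.36658305e+00,  3.85376358e-01,  6.93539579e-03, -3.38435737e-04,
       -1.19397827e+00, -2.58625250e-01]), 'joint_vel': array([ 4.90732845e-04, -2.04735150e-03,  4.89128451e-03,  3.90763229e-04,
       -3.78575180e-05,  1.15372220e-03]), 'joint_efforts': array([ 1.65024951e-03, -3.91055703e+01,  1.87585831e+01,  4.22237590e+00,
        1.23143865e-02, -1.43494485e-04]), 'ee_pos': array([0.27883119, 0.55885366, 0.22171334]), 'tool_rot': array([[ 8.94733044e-01, -4.46600912e-01, -6.37267641e-04],
       [-4.46601353e-01, -8.94731750e-01, -1.52534232e-03],
       [ 1.11035677e-04,  1.64937877e-03, -9.99998634e-01]]), 'force': array([-0.76683513, -0.41951486,  0.02225181]), 'ft_torque': array([-0.01193575,  0.03380249, -0.02822021]), 'finger_force': 0.0, 'width': 0.9992359197779223}
```

View pics/scene.png

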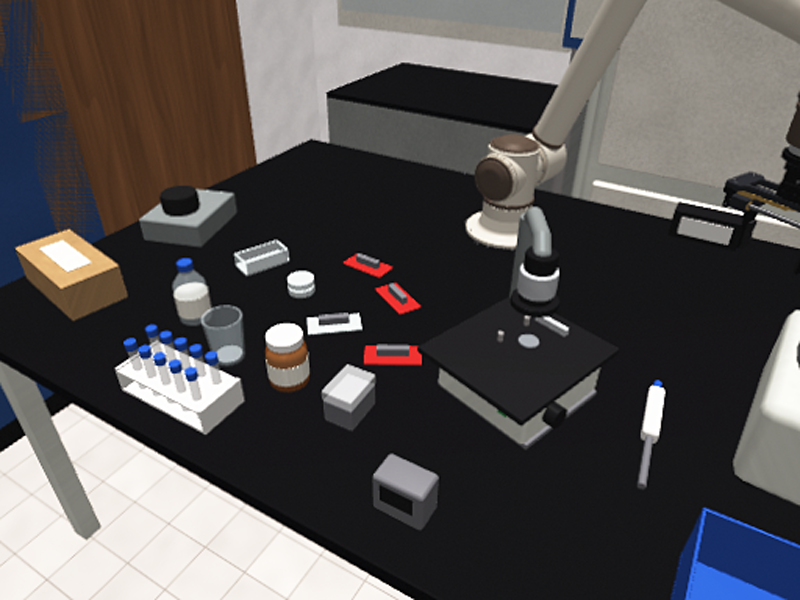

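View pics/top.png

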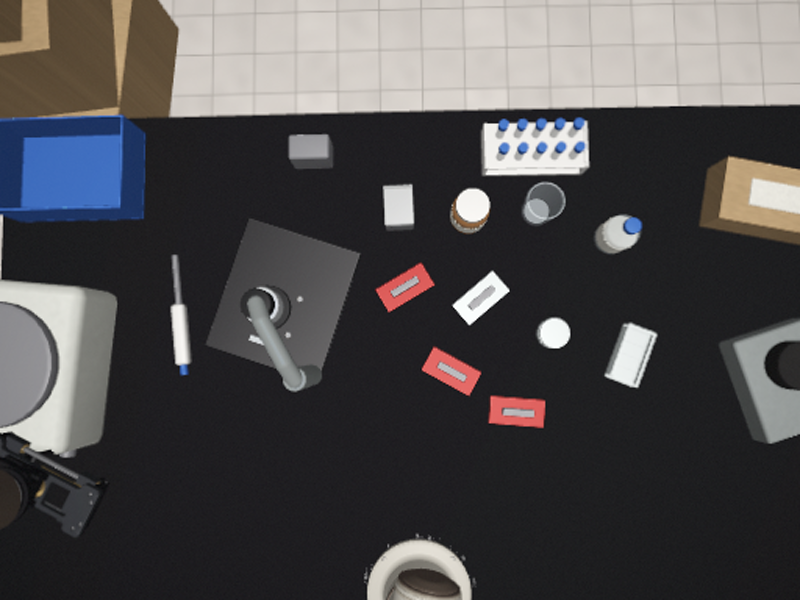

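The scene view shows the following candidates (800x600 pixels):
- **Lid:** the white plate with a grey rib is at top (481,298) / scene (334,323). The red look-alikes are at top (405,287), (451,371) and (517,411). I choose the white one.
- **Dish:** it stands open at top (631,354) / scene (262,257).
- **Imager:** pins at top (300,299) and (289,335), bar stop at (257,338), lamp at (265,305).

```bash
cat > m1.py <<'E'
from h import *
a,b,w=np.load("/tmp/c.npy",allow_pickle=True)
k=0.64
def rect(c,name,box,z,f):
    x0,y0,x1,y1=[int(v*k) for v in box]
    m=np.zeros((384,512),np.uint8); m[y0:y1,x0:x1]=f(c["pixels"][y0:y1,x0:x1].astype(int)).astype(np.uint8)
    n,l,s,_=cv2.connectedComponentsWithStats(m); i=1+s[1:,4].argmax(); 
    cn=cv2.findContours((l==i).astype(np.uint8),0,2)[0]; cn=max(cn,key=cv2.contourArea)
    P=plane(c,cn.reshape(-1,2),z)[:,:2]; r=cv2.minAreaRect((P*1000).astype(np.float32))
    C=cloud(c)[l==i]
    print(name,"ctr",np.round(r[0],1),"size",np.round(r[1],1),"ang",round(r[2],1),"cloud z pct",np.round(np.percentile(C[:,2],[2,25,50,75,98])*1000,1)); return C
br=lambda p:(p.min(2)>110)
rect(b,"lid top",(450,268,512,328),.010,lambda p:p.min(2)>75)
rect(a,"lid scn",(300,308,366,338),.010,lambda p:p.min(2)>75)
rect(b,"dish top",(600,318,662,392),.032,lambda p:p.min(2)>75)
rect(a,"dish scn",(232,238,292,274),.032,lambda p:p.min(2)>75)
rect(b,"stage",(200,215,365,385),.1,lambda p:(p.max(2)>37)&(p.max(2)<90))
# clouds: rectangles by height
for c,n in((a,"scn"),(b,"top")):
    C=cloud(c)
    q=C[(abs(C[...,0]-.55)<.25)&(abs(C[...,1]-.28)<.25)]
    h=np.histogram(q[:,2],np.arange(.08,.32,.01)); print(n,"zhist",list(zip(np.round(h[1],2),h[0])))
    st=q[(abs(q[:,2]-.1)<.004)]; r=cv2.minAreaRect((st[:,:2]*1000).astype(np.float32));print("stage cloud",r,np.median(st[:,2]))
    L=q[(q[:,2]>.17)&(q[:,2]<.215)];print("lamp low",len(L),L.min(0),L.max(0))
    g=C.reshape(-1,3); T=(g-w_ee if False else g-ctrl.get_state()["ee_pos"])@np.array(ctrl.get_state()["tool_rot"])
    for z0,z1 in((-.03,.01),(-.07,-.03),(-.1,-.07),(-.14,-.1),(-.2,-.14),(-.28,-.2)):
        s=T[(T[:,2]>z0)&(T[:,2]<z1)&(np.linalg.norm(T[:,:2],axis=1)<.16)]
        if len(s)>5: print(n,"grip z",z0,z1,len(s),np.round(np.percentile(s[:,:2],[1,99],axis=0)*1000))
cv2.imwrite("pics/crop1.png",cv2.hconcat([cv2.resize(b["pixels"][130:260,120:250],(400,400),interpolation=2),cv2.resize(b["pixels"][165:215,280:330],(400,400),interpolation=2)]))
E
python3 m1.py
python3 - <<'E'
from h import *
a,b,w=np.load("/tmp/c.npy",allow_pickle=True)
cv2.imwrite("pics/crop2.png",cv2.hconcat([cv2.resize(a["pixels"][125:240,270:385],(400,400),interpolation=2),cv2.resize(b["pixels"][270:350,0:80],(400,400),interpolation=2)]))
E
```

```text
lid top ctr [ 566.7 -130. ] size [ 53.9 107.6] ang 39.7 cloud z pct [-3.1  6.6  8.5 10.5 29. ]
lid scn ctr [ 564.9 -134.2] size [ 63.  106.8] ang 39.5 cloud z pct [ 2.3 11.1 12.3 13.9 31.2]
dish top ctr [ 451.5 -412. ] size [ 68.7 116.5] ang 67.9 cloud z pct [-3.8  1.9  5.9 24.2 33.1]
dish scn ctr [ 465.5 -403.1] size [113.  130.2] ang 67.2 cloud z pct [ 2.1 13.1 22.1 30.5 36.9]
stage ctr [562.7 242.8] size [218.9 251.6] ang 71.0 cloud z pct [ 94.   97.2  98.7 100.4 269.2]
scn zhist [(np.float64(0.08), np.int64(7)), (np.float64(0.09), np.int64(799)), (np.float64(0.1), np.int64(4578)), (np.float64(0.11), np.int64(94)), (np.float64(0.12), np.int64(9)), (np.float64(0.13), np.int64(12)), (np.float64(0.14), np.int64(12)), (np.float64(0.15), np.int64(14)), (np.float64(0.16), np.int64(10)), (np.float64(0.17), np.int64(35)), (np.float64(0.18), np.int64(226)), (np.float64(0.19), np.int64(126)), (np.float64(0.2), np.int64(93)), (np.float64(0.21), np.int64(114)), (np.float64(0.22), np.int64(125)), (np.float64(0.23), np.int64(129)), (np.float64(0.24), np.int64(155)), (np.float64(0.25), np.int64(
[... 1322 characters left out ...]
.float64(0.26), np.int64(239)), (np.float64(0.27), np.int64(174)), (np.float64(0.28), np.int64(321)), (np.float64(0.29), np.int64(228)), (np.float64(0.3), np.int64(1))]
stage cloud ((561.6748046875, 241.87594604492188), (223.23309326171875, 250.04388427734375), 71.3130111694336) 0.09878365434387937
lamp low 220 [0.40635908 0.17202411 0.17074056] [0.57667647 0.26166025 0.21480166]
top grip z -0.03 0.01 48 [[-10. -52.]
 [ 11.  52.]]
top grip z -0.07 -0.03 37 [[-29. -71.]
 [ 27.  87.]]
top grip z -0.1 -0.07 592 [[-34. -83.]
 [ 39.  94.]]
top grip z -0.14 -0.1 1130 [[-34. -69.]
 [ 37.  96.]]
top grip z -0.2 -0.14 369 [[-19. -27.]
 [ 38.  39.]]
top grip z -0.28 -0.2 336 [[-16.   1.]
 [ 41.  42.]]
```

View pics/crop1.png

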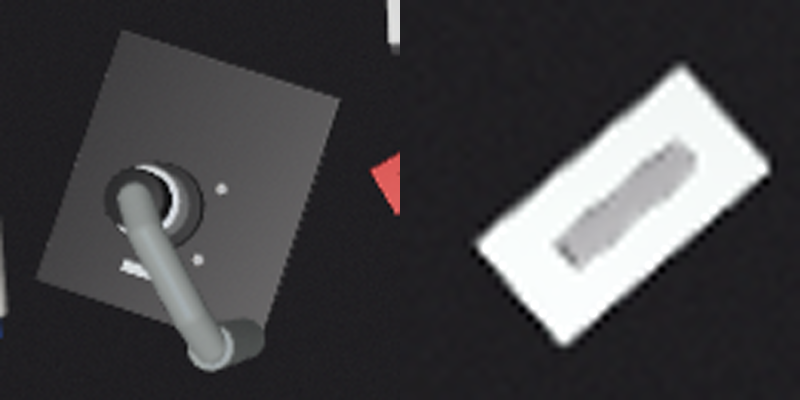

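View pics/crop2.png

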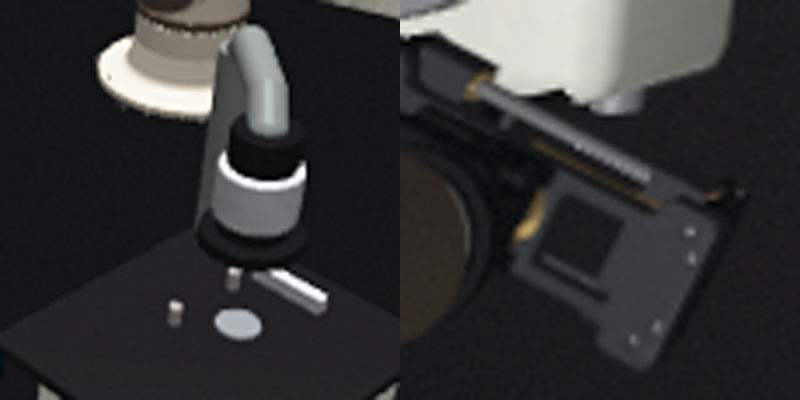

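Findings:
- **Crop 1:** the chosen lid is white with a grey rib, and is not red. On the stage, the lamp disc lies over the seat, the pins are to its right and the bar is below.
- **Crop 2:** the lamp has a thin flange and a wider ring above it. The gripper body is 190 mm wide along the tool's y.

I'm moving over the lamp, high, towards the lid.

Request:
{"name": "step_arm", "arguments": {
  "moves": [
    [0.087,[0,-0.02,0.036],0],
    [0.087,[0,-0.02,0.036],0],
    [0.087,[0,-0.02,0.036],0],
    [0.087,[0,-0.02,0.036],0],
    [0.087,[0,-0.02,0.036],0]
  ],
  "newtons": 30
}}

```text
time_s: 0.57
ee_pos: [0.2788, 0.4578, 0.404]
tool_rot: [[0.895, -0.446, -0.0], [-0.446, -0.895, -0.001], [0.0, 0.001, -1.0]]
force: [0.5, 0.7, 1.2]
width: 1.0
finger_force: 0.0
```

Request:
{"name": "step_arm", "arguments": {
  "moves": [
    [0.087,[0.019,-0.036,0],-0.083],
    [0.087,[0.019,-0.036,0],-0.083],
    [0.087,[0.019,-0.036,0],-0.083],
    [0.087,[0.019,-0.036,0],-0.083],
    [0.087,[0.019,-0.036,0],-0.083]
  ]
}}

```text
time_s: 0.98
ee_pos: [0.3741, 0.2773, 0.4026]
tool_rot: [[0.636, -0.771, -0.0], [-0.771, -0.636, 0.0], [-0.0, -0.0, -1.0]]
force: [0.2, -0.3, 0.1]
width: 1.002
finger_force: 0.0
```

Request:
{"name": "step_arm", "arguments": {
  "moves": [
    [0.087,[0.019,-0.036,0],0],
    [0.087,[0.019,-0.036,0],0],
    [0.087,[0.019,-0.036,0],0],
    [0.087,[0.019,-0.036,0],0],
    [0.087,[0.019,-0.036,0],0]
  ]
}}

```text
time_s: 1.4
ee_pos: [0.4692, 0.0973, 0.4026]
tool_rot: [[0.639, -0.769, 0.0], [-0.769, -0.639, 0.0], [-0.0, -0.0, -1.0]]
force: [1.5, 0.1, -0.9]
width: 1.001
finger_force: 0.0
```

Request:
{"name": "step_arm", "arguments": {
  "moves": [
    [0.087,[0.019,-0.036,-0.01],0],
    [0.087,[0.019,-0.036,-0.01],0],
    [0.087,[0.01,-0.036,-0.015],0],
    [0.087,[0,-0.03,-0.02],0],
    [0.087,[0,-0.01,-0.02],0]
  ]
}}

```text
time_s: 1.82
ee_pos: [0.5168, -0.0517, 0.3264]
tool_rot: [[0.636, -0.772, -0.001], [-0.772, -0.636, -0.001], [-0.0, 0.001, -1.0]]
force: [-0.3, 0.5, -0.1]
width: 0.998
finger_force: 0.0
```

```bash
cat > lid.py <<'E'
from h import *
import sys
c=cam("wrist"); p=c["pixels"].astype(int); C=cloud(c)
m=((p.min(2)>70)&(p.max(2)-p.min(2)<50)&(abs(C[...,2])<.05)).astype(np.uint8)
n,l,s,ce=cv2.connectedComponentsWithStats(m)
for i in range(1,n):
    if s[i,4]<400: continue
    q=(l==i).astype(np.uint8); cn=max(cv2.findContours(q,0,2)[0],key=cv2.contourArea).reshape(-1,2)
    z=np.percentile(C[l==i][:,2],[5,50,95])
    for zz in (.010,.032):
        r=cv2.minAreaRect((plane(c,cn,zz)[:,:2]*1000).astype(np.float32)); print(i,ce[i].round(),s[i,4],"z",z.round(4),"@",zz,np.round(r[0],1),np.round(r[1],1),round(r[2],2))
if len(sys.argv)>1: cv2.imwrite(sys.argv[1],c["pixels"])
E
python3 lid.py pics/w1.png
```

```text
5 [178.  35.] 518 z [-0.0018  0.0234  0.048 ] @ 0.01 [ 723.5 -121.2] [51.2 92.1] 14.67
5 [178.  35.] 518 z [-0.0018  0.0234  0.048 ] @ 0.032 [ 716.2 -120.8] [48.8 87.9] 14.67
8 [451.  16.] 1793 z [0.0017 0.0133 0.032 ] @ 0.01 [ 424.5 -413.5] [80.  67.5] 67.81
8 [451.  16.] 1793 z [0.0017 0.0133 0.032 ] @ 0.032 [ 430.9 -399.6] [76.3 64.4] 67.81
27 [356.  54.] 1567 z [0.0056 0.0311 0.0327] @ 0.01 [ 493.2 -272.7] [69.7 60.8] 54.64
27 [356.  54.] 1567 z [0.0056 0.0311 0.0327] @ 0.032 [ 496.5 -265.4] [66.5 58. ] 54.64
41 [260.  95.] 2435 z [0.0066 0.0095 0.0277] @ 0.01 [ 563.7 -133.1] [ 56.5 107.2] 39.91
41 [260.  95.] 2435 z [0.0066 0.0095 0.0277] @ 0.032 [ 563.8 -132.2] [ 53.9 102.3] 39.91
46 [121. 103.] 624 z [0.0034 0.0247 0.0478] @ 0.01 [738.   12.6] [60.8 98.6] 55.85
46 [121. 103.] 624 z [0.0034 0.0247 0.0478] @ 0.032 [730.    6.8] [58.  94.1] 55.85
147 [151. 213.] 558 z [0.0047 0.0238 0.0475] @ 0.01 [588.4 139.8] [35.4 67.3] 78.01
147 [151. 213.] 558 z [0.0047 0.0238 0.0475] @ 0.032 [587.3 128.2] [33.8 64.2] 78.01
```

Request:
{"name": "step_arm", "arguments": {
  "moves": [
    [0.087,[0.01,-0.02,-0.03],0],
    [0.087,[0.01,-0.02,-0.03],0],
    [0.087,[0.01,-0.02,-0.03],0],
    [0.087,[0.01,-0.02,-0.03],0],
    [0.087,[0.008,0,-0.02],0]
  ]
}}

```text
time_s: 2.28
ee_pos: [0.5638, -0.1303, 0.1845]
tool_rot: [[0.637, -0.771, -0.004], [-0.771, -0.637, 0.0], [-0.003, 0.003, -1.0]]
force: [-0.2, -0.0, -0.1]
width: 0.994
finger_force: 0.0
```

```bash
python3 lid.py pics/w2.png
```

```text
1 [69.  7.] 663 z [0.0006 0.0063 0.0489] @ 0.01 [ 823.8 -143.1] [56.5 20.9] 37.73
1 [69.  7.] 663 z [0.0006 0.0063 0.0489] @ 0.032 [ 810.  -146.2] [52.8 19.5] 37.73
3 [489.  44.] 4237 z [0.0026 0.0126 0.0316] @ 0.01 [ 453.8 -398.7] [ 60.2 110.8] 52.1
3 [489.  44.] 4237 z [0.0026 0.0126 0.0316] @ 0.032 [ 464.2 -385.1] [ 56.3 103.6] 52.1
13 [142.  95.] 719 z [0.0165 0.0335 0.048 ] @ 0.01 [ 718.7 -117.3] [40.8 77.9] 33.35
13 [142.  95.] 719 z [0.0165 0.0335 0.048 ] @ 0.032 [ 711.8 -122.2] [38.1 72.8] 33.35
18 [380. 120.] 2726 z [0.0082 0.0312 0.0325] @ 0.01 [ 489.8 -271. ] [70.4 61.7] 44.65
18 [380. 120.] 2726 z [0.0082 0.0312 0.0325] @ 0.032 [ 497.9 -265.7] [65.8 57.6] 44.65
24 [251. 170.] 3885 z [0.008  0.0095 0.0277] @ 0.01 [ 565.5 -131.6] [ 52.7 105.4] 39.48
24 [251. 170.] 3885 z [0.008  0.0095 0.0277] @ 0.032 [ 568.6 -135.5] [49.2 98.5] 39.48
```

View pics/w2.png

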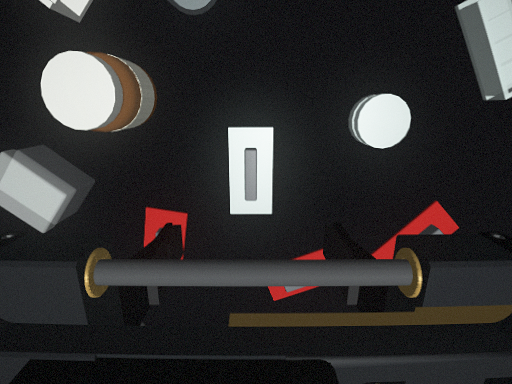

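The wrist view shows the white lid at (251,170), aligned between the fingers, with the red ones clear of the grasp. The measured plate top is 9.5 mm, the rib top 27.7 mm and the size 105x53 mm, all of which fit. Descending.

Request:
{"name": "step_arm", "arguments": {
  "moves": [
    [0.06,[0.0015,-0.001,-0.031],0],
    [0.06,[0,0,-0.031],0],
    [0.06,[0,0,-0.031],0],
    [0.06,[0,0,-0.031],0],
    [0.06,[0,0,-0.031],0]
  ]
}}

```text
time_s: 2.75
ee_pos: [0.567, -0.1285, 0.0328]
tool_rot: [[0.64, -0.769, 0.002], [-0.769, -0.64, -0.0], [0.001, -0.001, -1.0]]
force: [0.6, 0.3, 0.2]
width: 0.729
finger_force: 0.0
```

Request:
{"name": "step_arm", "arguments": {
  "moves": [
    [0.06,[0,0,-0.01],0],
    [0.06,[0,0,-0.006],0],
    [0.06,[0,0,0],0]
  ]
}}

```text
time_s: 3.0
ee_pos: [0.5667, -0.129, 0.0168]
tool_rot: [[0.64, -0.769, -0.0], [-0.769, -0.64, -0.0], [-0.0, 0.001, -1.0]]
force: [0.2, -0.4, 0.4]
width: 0.692
finger_force: 0.0
```

Request:
{"name": "step_arm", "arguments": {
  "moves": [
    [0.0,[0,0,0],0],
    [0.0,[0,0,0],0],
    [0.0,[0,0,0],0],
    [0.0,[0,0,0],0],
    [0.0,[0,0,0],0]
  ]
}}

```text
time_s: 3.42
ee_pos: [0.5667, -0.1293, 0.0176]
tool_rot: [[0.639, -0.769, 0.002], [-0.769, -0.639, 0.0], [0.001, -0.001, -1.0]]
force: [0.5, 0.2, 0.6]
width: 0.398
finger_force: 0.0
```

Request:
{"name": "step_arm", "arguments": {
  "moves": [
    [0.0,[-0.001,-0.002,-0.003],0],
    [0.0,[0,0,0],0],
    [0.0,[0,0,0],0],
    [0.0,[0,0,0],0],
    [0.0,[0,0,0],0]
  ]
}}

```text
time_s: 3.83
ee_pos: [0.5652, -0.1313, 0.0135]
tool_rot: [[0.639, -0.769, -0.0], [-0.769, -0.639, 0.0], [-0.0, 0.0, -1.0]]
force: [-0.2, 0.1, -0.4]
width: 0.155
finger_force: 30.0
```

Request:
{"name": "step_arm", "arguments": {
  "moves": [
    [0.0,[0,0,0],0],
    [0.0,[0,0,0],0],
    [0.0,[0,0,0.02],0],
    [0.0,[0,0,0.04],0],
    [0.0,[0,0,0.04],0]
  ]
}}

```text
time_s: 4.25
ee_pos: [0.5639, -0.1314, 0.1133]
tool_rot: [[0.639, -0.769, -0.005], [-0.769, -0.639, -0.0], [-0.003, 0.004, -1.0]]
force: [1.2, 0.4, -1.4]
width: 0.154
finger_force: 30.0
```

Run:
```python
from h import *
c=cam("wrist");s=ctrl.get_state();print(s["ee_pos"],s["width"],s["finger_force"])
b=cam("top");a=cam("scene")
C=cloud(c).reshape(-1,3);p=c["pixels"].reshape(-1,3).astype(int)
T=(C-s["ee_pos"])@s["tool_rot"]
m=(p.min(1)>120)&(np.linalg.norm(T[:,:2],axis=1)<.075)&(abs(T[:,2])<.03)
print("lid in tool",m.sum(),np.percentile(T[m],[2,50,98],axis=0).round(4))
# dish, from top+scene clouds & wrist
for n,c in(("top",b),("scn",a),("wr",c)):
    C=cloud(c).reshape(-1,3); q=C[(abs(C[:,0]-.46)<.09)&(abs(C[:,1]+.4)<.09)&(C[:,2]>.027)&(C[:,2]<.037)]
    if len(q)>20: r=cv2.minAreaRect((q[:,:2]*1000).astype(np.float32));print(n,len(q),r,np.median(q[:,2]))
cv2.imwrite("pics/w3.png",cv2.hconcat([cam("wrist")["pixels"][100:384],]))
```

```text
[ 0.57020537 -0.13213089  0.12365933] 0.15923292813263987 30.00102460384369
lid in tool 7602 [[-0.0541 -0.0188 -0.0041]
 [ 0.0229  0.0057  0.0145]
 [ 0.0477  0.0305  0.0161]]
top 172 ((449.4153747558594, -415.8502197265625), (57.348968505859375, 110.81904602050781), 69.07576751708984) 0.03004051510103478
scn 183 ((450.88006591796875, -417.7423095703125), (64.80762481689453, 114.16845703125), 69.93547058105469) 0.03294604123484757
```

View pics/w3.png

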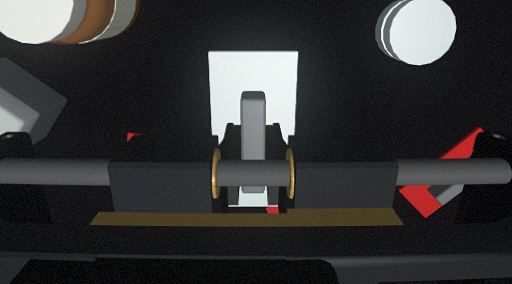

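The lid is held square by the rib (opening 13.4 mm; plate at (253,95), rib at (253,140)). Next I carry it high towards the dish.

Request:
{"name": "step_arm", "arguments": {
  "moves": [
    [0.0,[-0.012,-0.024,0.03],0.073],
    [0.0,[-0.015,-0.034,0.015],0.073],
    [0.0,[-0.015,-0.034,0.01],0.073],
    [0.0,[-0.015,-0.036,0],0.073],
    [0.0,[-0.015,-0.036,0],0.073]
  ]
}}

```text
time_s: 4.87
ee_pos: [0.4919, -0.2962, 0.1678]
tool_rot: [[0.874, -0.487, -0.001], [-0.487, -0.874, 0.001], [-0.002, -0.0, -1.0]]
force: [0.6, -0.3, 0.2]
width: 0.158
finger_force: 30.0
```

Request:
{"name": "step_arm", "arguments": {
  "moves": [
    [0.0,[-0.015,-0.036,0],0.073],
    [0.0,[-0.015,-0.036,0],0.073],
    [0.0,[-0.01,-0.03,0],0],
    [0.0,[-0.008,-0.015,0],0],
    [0,[0,0,0],0]
  ]
}}

```text
time_s: 5.28
ee_pos: [0.4425, -0.4146, 0.166]
tool_rot: [[0.932, -0.363, -0.004], [-0.363, -0.932, 0.002], [-0.005, -0.001, -1.0]]
force: [0.1, -0.3, -1.1]
width: 0.158
finger_force: 30.0
```

Request:
{"name": "step_arm", "arguments": {
  "moves": [
    [0.0,[0,0,0],0],
    [0.0,[0,0,0],0]
  ]
}}

```text
time_s: 5.45
ee_pos: [0.4448, -0.4115, 0.1672]
tool_rot: [[0.933, -0.359, -0.002], [-0.359, -0.933, 0.002], [-0.003, -0.001, -1.0]]
force: [0.7, 0.5, -0.2]
width: 0.157
finger_force: 30.0
```

```bash
cat > dish.py <<'E'
from h import *
import sys
def look():
    s=ctrl.get_state();c=cam("wrist");C=cloud(c).reshape(-1,3);p=c["pixels"].reshape(-1,3).astype(int)
    T=(C-s["ee_pos"])@s["tool_rot"]
    print("tcp",s["ee_pos"].round(4),"tool x ang",np.degrees(np.arctan2(s["tool_rot"][1,0],s["tool_rot"][0,0])).round(2))
    m=(p.min(1)>100)&(abs(T[:,0]-.03)<.04)&(abs(T[:,1])<.03)&(T[:,2]>-.005)&(T[:,2]<.02)
    if m.sum()>50: 
        P=T[m]; print("lid plate tool pct",m.sum(),np.percentile(P,[1,50,99],axis=0).round(4).tolist())
    return s,c,C
s,c,C=look()
q=C[(abs(C[:,0]-.45)<.09)&(abs(C[:,1]+.416)<.09)&(C[:,2]>.027)&(C[:,2]<.037)]
r=cv2.minAreaRect((q[:,:2]*1000).astype(np.float32));print("rim",len(q),r,np.median(q[:,2]))
cv2.imwrite(sys.argv[1],c["pixels"])
E
python3 dish.py pics/w4.png
```

```text
tcp [ 0.4448 -0.4115  0.1672] tool x ang -21.02
lid plate tool pct 5922 [[-0.0007, -0.0246, 0.0025], [0.0331, 0.0006, 0.0041], [0.0525, 0.0262, 0.0055]]
rim 561 ((487.0711669921875, -432.9165954589844), (56.12930679321289, 28.466646194458008), 67.94499969482422) 0.03132250479302079
```

View pics/w4.png

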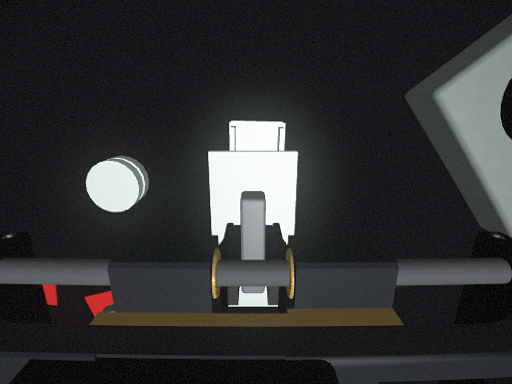

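The picture shows the dish's far end at (257,135), peeking out beyond the held lid at (253,190). I back off along the dish axis to see all of it.

Request:
{"name": "step_arm", "arguments": {
  "moves": [
    [0.0,[-0.03,0.012,0.01],-0.018],
    [0.0,[-0.03,0.012,0],0],
    [0.0,[-0.02,0.008,0],0],
    [0.0,[0,0,0],0],
    [0.0,[0,0,0],0]
  ]
}}

```text
time_s: 5.92
ee_pos: [0.3652, -0.3792, 0.1792]
tool_rot: [[0.927, -0.374, 0.001], [-0.374, -0.927, -0.0], [0.001, 0.0, -1.0]]
force: [0.7, 0.2, -0.1]
width: 0.157
finger_force: 30.0
```

```bash
cat >> dish.py <<'E'
p=c["pixels"].astype(int);K=cloud(c)
m=((p.min(2)>60)&(abs(K[...,0]-.46)<.1)&(abs(K[...,1]+.42)<.09)&(K[...,2]>.004)&(K[...,2]<.045)).astype(np.uint8)
n,l,st,ce=cv2.connectedComponentsWithStats(m);i=1+st[1:,4].argmax();q=max(cv2.findContours((l==i).astype(np.uint8),0,2)[0],key=cv2.contourArea).reshape(-1,2)
print("outline",ce[i],cv2.minAreaRect((plane(c,q,.032)[:,:2]*1000).astype(np.float32)))
E
python3 dish.py pics/w5.png
```

```text
tcp [ 0.3652 -0.3792  0.1792] tool x ang -21.95
lid plate tool pct 5896 [[-0.0006, -0.0245, 0.0026], [0.0332, 0.0006, 0.0041], [0.0525, 0.0263, 0.0055]]
rim 1696 ((449.3802185058594, -417.6946716308594), (56.6440544128418, 109.66764068603516), 67.89370727539062) 0.03128729642534303
outline [255.87986888  87.46914771] ((449.27099609375, -417.6888732910156), (56.43171310424805, 109.04029083251953), 67.93376159667969)
```

Request:
{"name": "step_arm", "arguments": {
  "moves": [
    [0.0,[0.028,-0.0126,-0.02],-0.003],
    [0.0,[0.028,-0.0126,-0.02],0],
    [0.0,[0.0285,-0.0126,-0.02],0],
    [0.0,[0,0,-0.03],0],
    [0.0,[0,0,-0.02],0]
  ]
}}

```text
time_s: 6.38
ee_pos: [0.4519, -0.4178, 0.0651]
tool_rot: [[0.926, -0.377, -0.002], [-0.377, -0.926, 0.001], [-0.002, -0.001, -1.0]]
force: [-0.6, 1.5, -0.8]
width: 0.158
finger_force: 30.0
```

Request:
{"name": "step_arm", "arguments": {
  "moves": [
    [0.0,[0,0,-0.006],0],
    [0.0,[0,0,0],0],
    [0.0,[0,0,0],0]
  ]
}}

```text
time_s: 6.63
ee_pos: [0.4508, -0.4185, 0.0632]
tool_rot: [[0.926, -0.377, 0.001], [-0.377, -0.926, -0.001], [0.001, 0.001, -1.0]]
force: [0.3, 0.4, 0.2]
width: 0.156
finger_force: 30.0
```

Request:
{"name": "step_arm", "arguments": {
  "moves": [
    [0.0,[-0.001,0.0015,-0.006],0],
    [0.0,[0,0,-0.004],0],
    [0.0,[0,0,-0.003],0],
    [0.0,[0,0,0],0]
  ]
}}

```text
time_s: 6.97
ee_pos: [0.4485, -0.4165, 0.0497]
tool_rot: [[0.926, -0.378, 0.0], [-0.378, -0.926, 0.0], [0.0, -0.0, -1.0]]
force: [0.5, -0.3, -0.6]
width: 0.16
finger_force: 30.0
```

Request:
{"name": "step_arm", "arguments": {
  "moves": [
    [0.0,[0,0,-0.003],0],
    [0.0,[0,0,-0.002],0],
    [0.0,[0,0,-0.002],0],
    [0.0,[0,0,0],0]
  ]
}}

```text
time_s: 7.3
ee_pos: [0.4485, -0.4165, 0.0422]
tool_rot: [[0.926, -0.378, -0.001], [-0.378, -0.926, 0.0], [-0.001, -0.0, -1.0]]
force: [0.5, 0.3, -0.7]
width: 0.158
finger_force: 30.0
```

Request:
{"name": "step_arm", "arguments": {
  "moves": [
    [0.0,[0,0,-0.0015],0],
    [0.0,[0,0,-0.001],0],
    [0.0,[0,0,0],0]
  ]
}}

```text
time_s: 7.55
ee_pos: [0.4487, -0.4166, 0.0399]
tool_rot: [[0.926, -0.378, -0.0], [-0.378, -0.926, 0.0], [-0.0, -0.0, -1.0]]
force: [-0.2, -0.8, -1.0]
width: 0.153
finger_force: 30.0
```

Request:
{"name": "step_arm", "arguments": {
  "moves": [
    [0.0,[0,0,-0.001],0],
    [0.0,[0,0,-0.0005],0],
    [0.0,[0,0,0],0]
  ]
}}

```text
time_s: 7.8
ee_pos: [0.4489, -0.4167, 0.0395]
tool_rot: [[0.926, -0.378, 0.0], [-0.378, -0.926, -0.0], [0.0, 0.0, -1.0]]
force: [-0.8, 1.3, 4.5]
width: 0.155
finger_force: 30.0
```

Request:
{"name": "step_arm", "arguments": {
  "moves": [
    [0.0,[0,0,-0.001],0],
    [0.0,[0,0,-0.0005],0],
    [0.0,[0,0,0],0]
  ]
}}

```text
time_s: 8.05
ee_pos: [0.4489, -0.4167, 0.0394]
tool_rot: [[0.926, -0.377, 0.0], [-0.377, -0.926, -0.001], [0.001, 0.001, -1.0]]
force: [-2.3, 4.8, 11.8]
width: 0.161
finger_force: 30.0
```

Request:
{"name": "step_arm", "arguments": {
  "moves": [
    [0.0,[0,0,0.001],0],
    [0.04,[0,0,0],0],
    [0.04,[0,0,0],0],
    [0.04,[0,0,0],0],
    [0.04,[0,0,0],0]
  ]
}}

```text
time_s: 8.47
ee_pos: [0.4487, -0.4166, 0.0377]
tool_rot: [[0.926, -0.378, -0.0], [-0.378, -0.926, 0.0], [-0.001, -0.0, -1.0]]
force: [-0.5, -0.1, -0.4]
width: 0.377
finger_force: 0.0
```

Request:
{"name": "step_arm", "arguments": {
  "moves": [
    [0.06,[0,0,0.03],0],
    [0.08,[0,0,0.04],0],
    [0.087,[-0.01,0.004,0.04],0],
    [0.087,[-0.03,0.012,0],0],
    [0.087,[0,0,0],0]
  ]
}}

```text
time_s: 8.88
ee_pos: [0.4059, -0.3992, 0.1504]
tool_rot: [[0.925, -0.379, 0.002], [-0.379, -0.925, 0.0], [0.001, -0.001, -1.0]]
force: [-0.7, 0.7, -1.1]
width: 0.752
finger_force: 0.0
```

Request:
{"name": "step_arm", "arguments": {
  "moves": [
    [0.087,[0,0,0],0],
    [0.087,[0,0,0],0]
  ]
}}

```text
time_s: 9.05
ee_pos: [0.4089, -0.4008, 0.1482]
tool_rot: [[0.926, -0.378, 0.0], [-0.378, -0.926, -0.0], [0.001, 0.0, -1.0]]
force: [0.4, -0.4, 0.2]
width: 0.901
finger_force: 0.0
```

```bash
cat > seat.py <<'E'
from h import *
c=cam("wrist");a=cam("scene");b=cam("top")
u=np.array([np.cos(np.radians(-22.1)),np.sin(np.radians(-22.1))]);v=np.array([-u[1],u[0]])
for n,c in(("wr",c),("top",b),("scn",a)):
    C=cloud(c).reshape(-1,3); d=C[:,:2]-[.4493,-.4177];x=d@u;y=d@v
    k=(abs(x)<.075)&(abs(y)<.05)
    q=C[k&(C[:,2]>.022)&(C[:,2]<.045)];r=cv2.minAreaRect((q[:,:2]*1000).astype(np.float32))
    s=k&(abs(x)<.048)&(abs(y)<.022)&(abs(y)>.010)&(C[:,2]>.02)&(C[:,2]<.045)
    A=np.c_[x[s],y[s],np.ones(s.sum())];f=np.linalg.lstsq(A,C[s,2],rcond=None)[0]
    print(n,len(q),[np.round(t,1) for t in r],"plate n",s.sum(),"slopes deg",np.degrees(f[:2]).round(2),"z",f[2].round(4))
    for sx in(-1,1):
        for sy in(-1,1):
            t=s&(sx*x>.025)&(sy*y>.010);print("   corner",sx,sy,t.sum(),np.median(C[t,2]).round(4) if t.sum() else "")
cv2.imwrite("pics/s5.png",cam("wrist")["pixels"])
E
python3 seat.py
```

```text
wr 5827 [array([ 449.1, -417.5]), array([ 56.3, 110.4]), np.float64(67.8)] plate n 2629 slopes deg [-0.02 -0.  ] z 0.0354
   corner -1 -1 276 0.0354
   corner -1 1 275 0.0354
   corner 1 -1 355 0.0353
   corner 1 1 351 0.0355
top 0 [array([0., 0.]), array([0., 0.]), np.float64(0.0)] plate n 0 slopes deg [0. 0.] z 0.0
   corner -1 -1 0 
   corner -1 1 0 
   corner 1 -1 0 
   corner 1 1 0 
scn 316 [array([ 452.6, -417. ]), array([ 61. , 112.9]), np.float64(66.4)] plate n 77 slopes deg [ 0.08 -4.06] z 0.0384
   corner -1 -1 4 0.0377
   corner -1 1 14 0.0386
   corner 1 -1 11 0.0393
   corner 1 1 12 0.0379
```

View pics/s5.png

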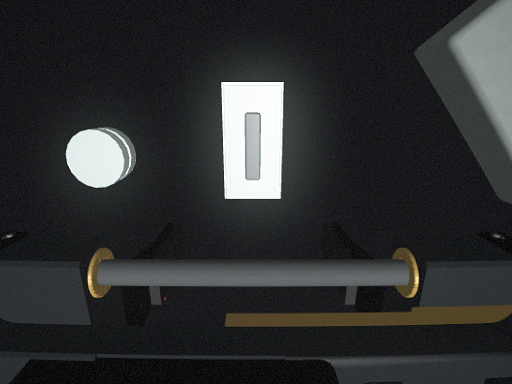

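The lid is seated level. All four corners measure 35.4 mm and the slope is below 0.1°. The picture shows the closed dish at (252,140), with an even rim all round. Now I grasp the dish across its width, offset 22 mm towards the entry end.

Request:
{"name": "step_arm", "arguments": {
  "moves": [
    [0.087,[0.03,-0.0126,0],0],
    [0.087,[0.031,-0.0126,-0.01],0],
    [0.087,[0,0,-0.02],0],
    [0.087,[0,0,0],0],
    [0.087,[0,0,0],0]
  ]
}}

```text
time_s: 9.67
ee_pos: [0.469, -0.4253, 0.1161]
tool_rot: [[0.926, -0.378, -0.004], [-0.378, -0.926, 0.002], [-0.005, -0.001, -1.0]]
force: [0.4, -0.3, 0.1]
width: 1.001
finger_force: 0.0
```

Request:
{"name": "step_arm", "arguments": {
  "moves": [
    [0.087,[0,0,-0.03],0],
    [0.087,[0,0,-0.03],0],
    [0.087,[0,0,-0.03],0],
    [0.087,[0,0,-0.01],0],
    [0.087,[0,0,0],0]
  ]
}}

```text
time_s: 10.08
ee_pos: [0.4679, -0.425, 0.0162]
tool_rot: [[0.926, -0.378, -0.005], [-0.378, -0.926, 0.003], [-0.005, -0.001, -1.0]]
force: [0.5, 0.7, 0.5]
width: 0.999
finger_force: 0.0
```

Request:
{"name": "step_arm", "arguments": {
  "moves": [
    [0.087,[0,0,-0.005],0],
    [0.05,[0,0,0],0],
    [0.05,[0,0,0],0],
    [0.05,[0,0,0],0],
    [0.05,[0,0,0],0]
  ],
  "newtons": 40
}}

```text
time_s: 10.5
ee_pos: [0.4704, -0.4262, 0.0145]
tool_rot: [[0.926, -0.378, 0.002], [-0.378, -0.926, -0.001], [0.002, 0.0, -1.0]]
force: [-0.5, 0.1, -0.5]
width: 0.781
finger_force: 0.0
```

Request:
{"name": "step_arm", "arguments": {
  "moves": [
    [0.05,[0,0,0],0],
    [0.05,[0,0,0],0],
    [0.05,[0,0,0],0],
    [0.05,[0,0,0],0]
  ]
}}

```text
time_s: 10.83
ee_pos: [0.4701, -0.4259, 0.0137]
tool_rot: [[0.926, -0.378, 0.001], [-0.378, -0.926, -0.0], [0.001, 0.0, -1.0]]
force: [1.0, 1.1, 3.3]
width: 0.642
finger_force: 40.0
```

Request:
{"name": "step_arm", "arguments": {
  "moves": [
    [0.07,[0,0,0],0],
    [0.07,[0,0,0],0],
    [0.07,[0,0,-0.005],0],
    [0.07,[0,0,0],0],
    [0.05,[0,0,0],0]
  ]
}}

```text
time_s: 11.25
ee_pos: [0.4692, -0.4256, 0.0073]
tool_rot: [[0.926, -0.378, -0.001], [-0.378, -0.926, 0.001], [-0.002, -0.0, -1.0]]
force: [0.2, 0.1, -0.6]
width: 0.771
finger_force: 0.0
```

Request:
{"name": "step_arm", "arguments": {
  "moves": [
    [0.05,[0,0,0],0],
    [0.05,[0,0,0],0],
    [0.05,[0,0,0],0],
    [0.05,[0,0,0],0],
    [0.05,[0,0,0],0]
  ]
}}

```text
time_s: 11.67
ee_pos: [0.4698, -0.4258, 0.0081]
tool_rot: [[0.926, -0.378, -0.0], [-0.378, -0.926, 0.0], [-0.0, 0.0, -1.0]]
force: [-0.3, 0.1, -1.0]
width: 0.639
finger_force: 40.0
```

Request:
{"name": "step_arm", "arguments": {
  "moves": [
    [0.05,[0,0,0.02],0],
    [0.05,[0,0,0.04],0],
    [0.05,[0,0,0.04],0],
    [0.05,[0,0,0.04],0],
    [0.05,[0,0,0.04],0]
  ]
}}

```text
time_s: 12.08
ee_pos: [0.4692, -0.4254, 0.1897]
tool_rot: [[0.926, -0.378, -0.001], [-0.378, -0.926, 0.001], [-0.001, -0.0, -1.0]]
force: [1.8, -0.2, -1.1]
width: 0.642
finger_force: 40.0
```

Request:
{"name": "step_arm", "arguments": {
  "moves": [
    [0.05,[0.008,0.025,0.02],0.012],
    [0.05,[0.01,0.033,0.02],0.012],
    [0.05,[0.012,0.035,0.005],0.012],
    [0.05,[0.012,0.037,0],0.012],
    [0.05,[0.012,0.037,0],0.012]
  ]
}}

```text
time_s: 12.5
ee_pos: [0.5238, -0.2572, 0.2338]
tool_rot: [[0.947, -0.322, 0.001], [-0.322, -0.947, 0.0], [0.001, -0.001, -1.0]]
force: [0.9, -0.3, -1.9]
width: 0.637
finger_force: 40.0
```

Request:
{"name": "step_arm", "arguments": {
  "moves": [
    [0.05,[0.012,0.037,0],0],
    [0.05,[0.012,0.037,0],0],
    [0.05,[0.012,0.037,0],0],
    [0.05,[0.012,0.037,0],0],
    [0.05,[0.012,0.037,0],0]
  ]
}}

```text
time_s: 12.92
ee_pos: [0.5836, -0.0718, 0.233]
tool_rot: [[0.947, -0.322, -0.001], [-0.322, -0.947, 0.0], [-0.001, -0.0, -1.0]]
force: [1.3, -0.6, -1.3]
width: 0.641
finger_force: 40.0
```

Request:
{"name": "step_arm", "arguments": {
  "moves": [
    [0.05,[0.012,0.037,0],0],
    [0.05,[0.012,0.037,0],0],
    [0.05,[0.012,0.037,0],0],
    [0.05,[0.012,0.037,0],0],
    [0.05,[0.012,0.037,0],0]
  ]
}}

```text
time_s: 13.33
ee_pos: [0.6435, 0.1131, 0.2328]
tool_rot: [[0.947, -0.322, -0.001], [-0.322, -0.947, 0.0], [-0.001, 0.0, -1.0]]
force: [0.5, -0.1, -0.9]
width: 0.638
finger_force: 40.0
```

Request:
{"name": "step_arm", "arguments": {
  "moves": [
    [0.05,[0.012,0.03,0],0],
    [0.05,[0.012,0.02,0],0],
    [0.05,[0.008,0.01,0],0],
    [0.05,[0,0,0],0],
    [0.05,[0,0,0],0]
  ]
}}

```text
time_s: 13.75
ee_pos: [0.6753, 0.1716, 0.2319]
tool_rot: [[0.947, -0.321, -0.002], [-0.321, -0.947, -0.001], [-0.002, 0.001, -1.0]]
force: [-0.4, -0.5, -1.7]
width: 0.642
finger_force: 40.0
```

```bash
cat > im.py <<'E'
from h import *
a=cam("scene");b=cam("top");s=ctrl.get_state();w=cam("wrist")
np.save("/tmp/c2.npy",[a,b,w],allow_pickle=True)
print("tcp",s["ee_pos"].round(4),s["width"],np.degrees(np.arctan2(s["tool_rot"][1,0],s["tool_rot"][0,0])).round(2))
ex=np.array([np.cos(np.radians(161.4)),np.sin(np.radians(161.4))]);ey=np.array([-ex[1],ex[0]]);seat=np.array([.5388,.250])
for n,c in(("scn",a),("top",b),("wr",w)):
    C=cloud(c); st=C[(abs(C[...,2]-.1)<.005)&(abs(C[...,0]-.56)<.17)&(abs(C[...,1]-.242)<.17)]
    print(n,"stage z",np.median(st[:,2]).round(4) if len(st) else "",len(st))
    p=c["pixels"].astype(int); G=c["pixels"]
    P=plane(c,np.c_[[k.ravel() for k in np.mgrid[0:512,0:384]]].T.reshape(-1,2),.114).reshape(512,384,3).transpose(1,0,2)[...,:2]
    d=P-seat;x=d@ex;y=d@ey
    m=((p.min(2)>105)&(C[...,2]>.095)&(C[...,2]<.125)&(x>-.06)&(x<.12)&(abs(y)<.07)).astype(np.uint8)
    k,l,t,ce=cv2.connectedComponentsWithStats(m)
    for i in range(1,k):
        if t[i,4]>3: print("  blob",t[i,4],ce[i].round(1),"seat-frame mm",np.median(x[l==i]*1000).round(1),np.median(y[l==i]*1000).round(1),"x",(x[l==i].min()*1000).round(1),(x[l==i].max()*1000).round(1),"y",(y[l==i].min()*1000).round(1),(y[l==i].max()*1000).round(1))
    q=C.reshape(-1,3);dd=q[:,:2]-seat;L=(np.linalg.norm(dd,axis=1)<.05)&(q[:,2]>.16)&(q[:,2]<.2)
    if L.sum(): print("  lamp disc n",L.sum(),"x",np.percentile(dd[L]@ex,[2,98]).round(4),"y",np.percentile(dd[L]@ey,[2,98]).round(4),"z",np.percentile(q[L,2],[5,50,95]).round(4))
cv2.imwrite("pics/w6.png",w["pixels"])
E
python3 im.py
```

```text
tcp [0.6752 0.1703 0.2329] 0.6427612470883568 -18.82
scn stage z 0.1014 5175
  blob 8 [337.1 202.9] seat-frame mm 34.6 35.1 x 30.2 39.5 y 29.8 39.2
  blob 82 [355.1 207.5] seat-frame mm 55.3 -9.9 x 42.4 65.6 y -36.8 21.1
  blob 8 [320.1 212.9] seat-frame mm -33.7 35.6 x -37.5 -29.1 y 30.5 39.5
  blob 84 [338.  217.5] seat-frame mm -14.2 -7.3 x -29.6 2.2 y -24.6 8.7
  lamp disc n 333 x [-0.0405  0.0198] y [-0.0363  0.0312] z [0.1796 0.1891 0.1971]
top stage z 0.0986 4357
  blob 13 [191.4 190.8] seat-frame mm -33.9 31.7 x -39.3 -29.5 y 27.2 37.1
  blob 12 [183.9 213.8] seat-frame mm 34.2 32.1 x 29.2 39.9 y 28.1 36.2
  blob 35 [162.9 216.7] seat-frame mm 60.8 -22.4 x 53.8 65.4 y -33.2 -7.9
  lamp disc n 154 x [-0.0376  0.0233] y [-0.0143  0.0363] z [0.1804 0.1859 0.189 ]
wr stage z 0.0993 5150
  blob 8 [203.  306.5] seat-frame mm -11.2 -24.8 x -16.0 -6.4 y -25.1 -24.6
```

View pics/w6.png

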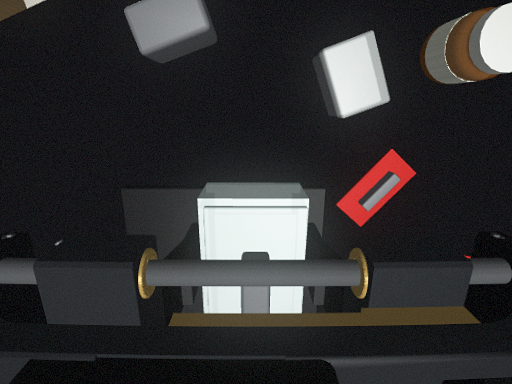

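The pins measure (-34,33) and (34,33) mm in the seat frame from both views, which is where they belong. The picture shows the closed dish held level, with the red look-alike at (375,190) clear. The lamp flange is about 10 mm thick (top near 0.188). I go down short of the lamp, then slide in over the stage.

Request:
{"name": "step_arm", "arguments": {
  "moves": [
    [0.05,[0.0035,0.011,-0.025],0.003],
    [0.05,[0.0035,0.011,-0.025],0],
    [0.05,[0.0035,0.011,-0.025],0],
    [0.05,[0,0,-0.02],0],
    [0.05,[0,0,-0.01],0]
  ]
}}

```text
time_s: 14.32
ee_pos: [0.6844, 0.203, 0.1249]
tool_rot: [[0.947, -0.32, -0.005], [-0.32, -0.947, -0.002], [-0.004, 0.003, -1.0]]
force: [-0.4, -0.1, -1.6]
width: 0.641
finger_force: 40.0
```

Request:
{"name": "step_arm", "arguments": {
  "moves": [
    [0.05,[0,0,-0.006],0],
    [0.05,[0,0,0],0],
    [0.05,[0,0,0],0]
  ]
}}

```text
time_s: 14.57
ee_pos: [0.687, 0.2037, 0.1236]
tool_rot: [[0.948, -0.32, 0.002], [-0.32, -0.948, 0.0], [0.002, -0.001, -1.0]]
force: [-0.0, -0.0, -0.5]
width: 0.639
finger_force: 40.0
```

Request:
{"name": "step_arm", "arguments": {
  "moves": [
    [0.05,[0,0,-0.006],0],
    [0.05,[-0.022,0.0074,0],0],
    [0.05,[-0.023,0.0076,0],0],
    [0.05,[-0.0225,0.0074,0],0],
    [0.05,[0,0,0],0]
  ]
}}

```text
time_s: 14.98
ee_pos: [0.6157, 0.2275, 0.1176]
tool_rot: [[0.948, -0.317, -0.001], [-0.317, -0.948, 0.001], [-0.001, -0.001, -1.0]]
force: [-0.4, -0.7, -1.1]
width: 0.638
finger_force: 40.0
```

Request:
{"name": "step_arm", "arguments": {
  "moves": [
    [0.05,[0,0,-0.003],0],
    [0.05,[0,0,-0.002],0],
    [0.05,[0,0,0],0]
  ]
}}

```text
time_s: 15.23
ee_pos: [0.6194, 0.2263, 0.111]
tool_rot: [[0.947, -0.32, 0.0], [-0.32, -0.947, 0.0], [0.0, -0.0, -1.0]]
force: [-0.2, 0.0, -2.7]
width: 0.641
finger_force: 40.0
```

Request:
{"name": "step_arm", "arguments": {
  "moves": [
    [0.05,[0,0,-0.0015],0],
    [0.05,[0,0,-0.0015],0],
    [0.05,[0,0,0],0]
  ]
}}

```text
time_s: 15.48
ee_pos: [0.6195, 0.2264, 0.1081]
tool_rot: [[0.948, -0.32, 0.001], [-0.32, -0.948, -0.0], [0.001, -0.0, -1.0]]
force: [0.6, -0.4, -0.5]
width: 0.64
finger_force: 40.0
```

Request:
{"name": "step_arm", "arguments": {
  "moves": [
    [0.05,[0,0,-0.0007],0],
    [0.05,[0,0,0],0]
  ]
}}

```text
time_s: 15.65
ee_pos: [0.6195, 0.2264, 0.1081]
tool_rot: [[0.948, -0.319, 0.001], [-0.319, -0.948, -0.0], [0.001, -0.0, -1.0]]
force: [0.8, -0.6, 1.6]
width: 0.637
finger_force: 40.0
```

The dish is down on the stage. I release it, rise, and back off along the axis. The first push will be flat and square on the end face.

Request:
{"name": "step_arm", "arguments": {
  "moves": [
    [0.075,[0,0,0],0],
    [0.075,[0,0,0],0],
    [0.075,[0,0,0],0],
    [0.075,[0,0,0],0],
    [0.075,[0,0,0.01],0]
  ]
}}

```text
time_s: 16.07
ee_pos: [0.6173, 0.226, 0.1153]
tool_rot: [[0.948, -0.319, -0.005], [-0.32, -0.948, -0.002], [-0.004, 0.003, -1.0]]
force: [-0.6, -0.6, -1.8]
width: 0.839
finger_force: 0.0
```

Request:
{"name": "step_arm", "arguments": {
  "moves": [
    [0.075,[0,0,0.03],0],
    [0.075,[0,0,0.03],0],
    [0.05,[0.018,-0.006,0.01],0],
    [0.02,[0.019,-0.0065,0],0],
    [0.02,[0.019,-0.0065,0],0]
  ]
}}

```text
time_s: 16.48
ee_pos: [0.6759, 0.2081, 0.1906]
tool_rot: [[0.948, -0.318, 0.004], [-0.318, -0.948, 0.002], [0.003, -0.003, -1.0]]
force: [-0.3, 0.3, 0.1]
width: 0.715
finger_force: 0.0
```

Request:
{"name": "step_arm", "arguments": {
  "moves": [
    [0.02,[0,0,0],0],
    [0.02,[0,0,-0.02],0],
    [0.02,[0,0,-0.02],0],
    [0.02,[0,0,-0.02],0],
    [0.02,[0,0,0],0]
  ]
}}

```text
time_s: 16.9
ee_pos: [0.6717, 0.2067, 0.1228]
tool_rot: [[0.947, -0.32, -0.009], [-0.32, -0.947, -0.003], [-0.007, 0.006, -1.0]]
force: [-0.5, -0.3, -1.5]
width: 0.337
finger_force: 0.0
```

```bash
cat > ds.py <<'E'
from h import *
ex=np.array([np.cos(np.radians(161.4)),np.sin(np.radians(161.4))]);ey=np.array([-ex[1],ex[0]]);seat=np.array([.5388,.250])
s=ctrl.get_state();d=s["ee_pos"][:2]-seat
print("tcp seatframe",(d@ex*1000).round(1),(d@ey*1000).round(1),"z",s["ee_pos"][2].round(4),"tool x ang",np.degrees(np.arctan2(s["tool_rot"][1,0],s["tool_rot"][0,0])).round(2),"w",s["width"].round(3),"F",s["force"].round(1))
def view(n):
    c=cam(n);C=cloud(c);p=c["pixels"].astype(int);d=C[...,:2]-seat;x=d@ex*1000;y=d@ey*1000
    m=(p.min(2)>90)&(abs(y)<60)&(x>-135)&(x<62)&(C[...,2]>.1345)&(C[...,2]<.143)
    q=np.c_[x[m],y[m]].astype(np.float32)
    if len(q)>30:
        r=cv2.minAreaRect(q);print(n,"lidtop pts",len(q),"x",np.percentile(q[:,0],[1,99]).round(1),"y",np.percentile(q[:,1],[1,99]).round(1),"rect",np.round(r[0],1),np.round(r[1],1),round(r[2],1),"z",np.median(C[...,2][m]).round(4))
    return c
if __name__=="__main__":
    import sys
    for n in("scene","top","wrist"):
        c=view(n)
        if len(sys.argv)>1 and n==sys.argv[1]: cv2.imwrite(sys.argv[2],c["pixels"])
E
python3 ds.py
```

```text
Traceback (most recent call last):
  File "ds.py", line 4, in <module>
    print("tcp seatframe",(d@ex*1000).round(1),(d@ey*1000).round(1),"z",s["ee_pos"][2].round(4),"tool x ang",np.degrees(np.arctan2(s["tool_rot"][1,0],s["tool_rot"][0,0])).round(2),"w",s["width"].round(3),"F",s["force"].round(1))
                                                                                                                                                                                        ^^^^^^^^^^^^^^^^
AttributeError: 'float' object has no attribute 'round'
```

```bash
sed -i 's/s\["width"\].round(3)/round(s["width"],3)/' ds.py; python3 ds.py
```

```text
tcp seatframe -139.8 -1.3 z 0.1228 tool x ang -18.66 w 0.337 F [-0.5 -0.3 -1.5]
scene lidtop pts 32 x [-119.3  -87. ] y [-26.2  20.6] rect [-102.8   -1.1] [50.9 32.6] 88.8 z 0.1368
top lidtop pts 195 x [-109.7  -29.2] y [-27.   24.5] rect [-67.1  -1.4] [88.3 51.9] 0.1 z 0.1359
wrist lidtop pts 1477 x [-113.3  -93.2] y [-24.2  19.5] rect [-103.3   -2.6] [21.3 46.6] 1.4 z 0.1354
```

Request:
{"name": "step_arm", "arguments": {
  "moves": [
    [0.02,[-0.0072,0.0035,0.002],0],
    [0.02,[-0.0076,0.00255,0],0],
    [0.02,[-0.0076,0.00255,0],0],
    [0.02,[-0.0076,0.00255,0],0],
    [0.02,[-0.0076,0.00255,0],0]
  ]
}}

```text
time_s: 17.47
ee_pos: [0.6373, 0.2219, 0.1311]
tool_rot: [[0.948, -0.318, 0.003], [-0.318, -0.948, 0.001], [0.003, -0.002, -1.0]]
force: [2.3, -0.3, 2.2]
width: 0.228
finger_force: 1.2
```

```bash
python3 ds.py
```

```text
tcp seatframe -102.3 -4.8 z 0.1311 tool x ang -18.57 w 0.228 F [ 2.3 -0.3  2.2]
scene lidtop pts 98 x [-93.4 -32.3] y [-29.7  22. ] rect [-69.7  -5.8] [61.6 48.5] 35.0 z 0.1371
top lidtop pts 90 x [-70.1  17.5] y [-27.4  24.6] rect [-25.1  -2.3] [92.  54.4] 0.7 z 0.1359
wrist lidtop pts 1111 x [-70.6 -49.8] y [-23.2  16.1] rect [-70.6  -3.9] [42.3 42.1] 0.8 z 0.1355
```

```bash
python3 - <<'E'
from h import *
a=cam("scene");w=cam("wrist")
cv2.imwrite("pics/x1.png",cv2.hconcat([cv2.resize(a["pixels"][130:270,270:410],(400,400),interpolation=2),cv2.resize(w["pixels"][100:384,114:398],(400,400),interpolation=2)]))
E
python3 ds.py
```

```text
tcp seatframe -101.7 -4.0 z 0.129 tool x ang -18.61 w 0.229 F [0.4 0.2 0.8]
scene lidtop pts 88 x [-90.7 -34.2] y [-28.7  21.7] rect [-68.5  -8.4] [49.6 53.9] 48.5 z 0.1375
top lidtop pts 98 x [-72.9 -28.3] y [-27.3  25.6] rect [-53.6   0. ] [57.2 44.1] 76.9 z 0.1359
wrist lidtop pts 1180 x [-72.8 -52.3] y [-22.8  16.4] rect [-62.7  -3.1] [41.8 21.5] 89.4 z 0.1355
```

View pics/x1.png

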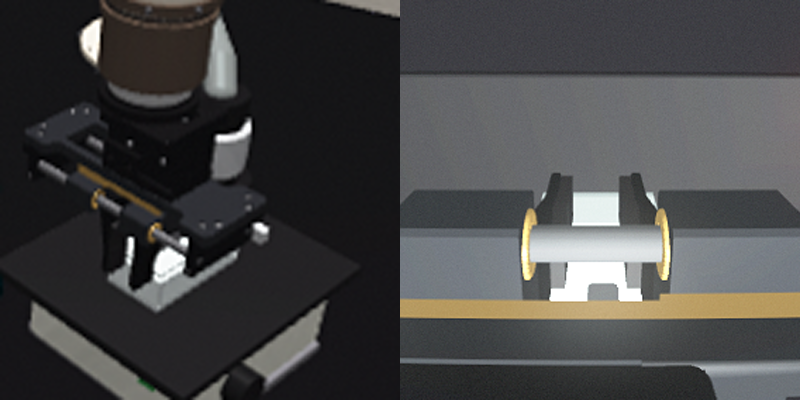

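Run:
```python
from ds import *
for n in("scene","top","wrist"):
    c=cam(n);C=cloud(c);p=c["pixels"].astype(int);d=C[...,:2]-seat;x=d@ex*1000;y=d@ey*1000;z=C[...,2]*1000
    for z0,z1 in((106,120),(120,132),(132,142),(142,156)):
        m=(z>z0)&(z<z1)&(abs(y)<50)&(x>-150)&(x<55)&(p.min(2)>60)
        if m.sum()>3: print(n,z0,m.sum(),"x",np.percentile(x[m],[0,2,50,98]).round(1),"y",np.percentile(y[m],[2,50,98]).round(1))
H=[[ -112,y,100] for y in(-30,26)]+[[-93,y,100] for y in(-30,26)]
a=cam("scene");P=[np.r_[seat+h[0]/1000*ex+h[1]/1000*ey,.1] for h in H];print(((proj(a,P)-[270,130])*400/140).round(0).tolist())
```

```text
tcp seatframe -102.3 -3.9 z 0.1289 tool x ang -18.63 w 0.231 F [-0.8 -0.6  1.1]
scene 106 143 x [-92.5 -91.3 -77.8  54.4] y [-30.6 -28.2  21.3]
scene 120 60 x [-111.8  -97.   -85.6  -58.2] y [-30.3 -27.4  11.8]
scene 132 109 x [-94.6 -92.2 -72.5 -38.1] y [-29.1 -17.6  18.8]
scene 142 7 x [-111.7 -109.6  -93.   -54.3] y [-22.4 -11.7   9.4]
top 106 56 x [-73.8 -72.  -28.7  37.1] y [24.2 25.1 36.7]
top 120 50 x [-82.6 -73.2 -53.3  14. ] y [-31.5  10.2  25.4]
top 132 168 x [-82.5 -71.5 -52.3 -24. ] y [-27.5   7.8  24.8]
top 142 47 x [-61.2 -61.1 -50.  -39.6] y [-8.5  0.2  6.2]
wrist 106 323 x [-88.9 -88.7 -88.1 -87.5] y [-13.6  -2.9  24.6]
wrist 120 281 x [-112.5 -111.1  -88.7  -87.7] y [-16.6  -3.5  10.4]
wrist 132 1399 x [-112.6 -111.   -63.5  -52.8] y [-22.   -3.6  15.6]
wrist 142 467 x [-112.7 -112.3 -110.4  -61.1] y [-18.4   0.   12.1]
[[139.0, 323.0], [90.0, 290.0], [154.0, 314.0], [105.0, 281.0]]
```

Picture: the fingers stand behind the dish's end wall. The wall corner at (155,310) matches an end at about -90 mm, so the dish is moving in square. I lower slightly and continue gently.

Request:
{"name": "step_arm", "arguments": {
  "moves": [
    [0.02,[0.002,-0.0006,-0.004],0],
    [0.02,[-0.0048,0.0016,0],0],
    [0.02,[-0.0048,0.0016,0],0],
    [0.02,[-0.0048,0.0016,0],0],
    [0.02,[-0.0048,0.0016,0],0]
  ]
}}

```text
time_s: 18.48
ee_pos: [0.6194, 0.2272, 0.1254]
tool_rot: [[0.948, -0.319, -0.0], [-0.319, -0.948, -0.0], [-0.0, 0.0, -1.0]]
force: [1.3, 0.1, -0.2]
width: 0.229
finger_force: 0.3
```

```bash
cat > d2.py <<'E'
from ds import *
for n in("scene","top","wrist"):
    c=cam(n);C=cloud(c);p=c["pixels"].astype(int);d=C[...,:2]-seat;x=d@ex*1000;y=d@ey*1000;z=C[...,2]*1000
    for z0,z1 in((106,130),(133,142),(147,157)):
        m=(z>z0)&(z<z1)&(abs(y)<32)&(x>-100)&(x<53)&(p.min(2)>60)
        if m.sum()>3: print(n,z0,m.sum(),"x",np.percentile(x[m],[0,2,50,98]).round(1),"y",np.percentile(y[m],[2,50,98]).round(1))
E
python3 d2.py
```

```text
tcp seatframe -83.6 -4.1 z 0.1254 tool x ang -18.6 w 0.229 F [ 1.3  0.1 -0.2]
scene 106 158 x [-83.3 -74.7 -69.8  23.7] y [-30.3 -28.4  16.7]
scene 133 105 x [-76.5 -72.7 -51.1 -18. ] y [-29.4 -17.5  19.2]
scene 147 6 x [-76.5 -76.5 -75.1 -74.7] y [-24.1  -7.1   8.2]
top 106 62 x [-51.9 -50.3 -11.3  37.9] y [-19.9  24.6  31.6]
top 133 70 x [-51.7 -51.2 -39.6  35.2] y [-25.9  14.2  24.5]
top 147 10 x [-43.9 -43.9 -41.7 -38.9] y [-8.2  1.1  5.4]
wrist 106 633 x [-93.4 -91.9 -70.4 -69.7] y [-16.4  -3.2  11.1]
wrist 133 1434 x [-93.6 -91.9 -46.5 -36.2] y [-22.   -3.8  14.9]
wrist 147 292 x [-93.7 -93.5 -91.6 -84. ] y [-22.3   6.8  15.6]
```

Request:
{"name": "step_arm", "arguments": {
  "moves": [
    [0.02,[-0.0028,0.001,0],0],
    [0.02,[-0.0028,0.001,0],0],
    [0.02,[-0.0028,0.001,0],0],
    [0.02,[0,0,0],0]
  ]
}}

```text
time_s: 18.97
ee_pos: [0.6113, 0.2303, 0.1257]
tool_rot: [[0.948, -0.319, 0.0], [-0.319, -0.948, 0.0], [0.0, -0.0, -1.0]]
force: [-0.5, -0.7, 0.4]
width: 0.232
finger_force: 0.1
```

Request:
{"name": "step_arm", "arguments": {
  "moves": [
    [0.0,[0.02,-0.007,0],0],
    [0.0,[0.03,-0.01,0],0.12],
    [0.0,[0,0,0],0.12],
    [0.0,[0,0,0],0.12],
    [0.0,[0,0,0],0.112]
  ]
}}

```text
time_s: 19.38
ee_pos: [0.6615, 0.2126, 0.1247]
tool_rot: [[0.988, 0.151, -0.002], [0.151, -0.988, -0.0], [-0.002, 0.0, -1.0]]
force: [0.2, 0.2, 0.2]
width: 0.017
finger_force: 0.0
```

Request:
{"name": "step_arm", "arguments": {
  "moves": [
    [0.0,[0,0,0],0],
    [0.0,[0,0,0],0],
    [0.0,[0,0,0],0]
  ]
}}

```text
time_s: 19.63
ee_pos: [0.6613, 0.2131, 0.1254]
tool_rot: [[0.99, 0.144, -0.0], [0.144, -0.99, -0.0], [-0.0, 0.0, -1.0]]
force: [-0.4, 0.4, -0.1]
width: 0.009
finger_force: 0.0
```

```bash
python3 d2.py
```

```text
tcp seatframe -127.9 -4.1 z 0.1254 tool x ang 8.3 w 0.009 F [-0.4  0.4 -0.1]
scene 106 255 x [-66.3 -65.4 -61.5  41.3] y [-30.8 -28.1  21.7]
scene 133 151 x [-64.6 -63.6 -36.7  42.7] y [-29.8 -16.   16.7]
top 106 83 x [-62.6 -60.8 -22.5  44.8] y [-31.4  24.2  31. ]
top 133 146 x [-62.  -59.3 -45.4  42.2] y [-25.8   7.3  24.5]
wrist 106 7 x [-62.9 -62.9 -62.6 -61.9] y [20.3 21.2 23.5]
```

Request:
{"name": "step_arm", "arguments": {
  "moves": [
    [0.0,[-0.003,0.0175,0],0],
    [0.0,[-0.0085,0.0165,0],0],
    [0.0,[-0.0182,0.0156,0],0],
    [0.0,[0,0,0],0],
    [0.0,[0,0,0],0]
  ]
}}

```text
time_s: 20.2
ee_pos: [0.6311, 0.2643, 0.1257]
tool_rot: [[0.989, 0.149, 0.0], [0.149, -0.989, 0.0], [0.0, -0.0, -1.0]]
force: [-0.1, -0.3, -0.5]
width: 0.006
finger_force: 0.0
```

```bash
python3 d2.py
```

```text
tcp seatframe -82.9 -43.0 z 0.1257 tool x ang 8.55 w 0.006 F [-0.1 -0.3 -0.5]
scene 106 210 x [-66.5 -65.7 -42.   43. ] y [-30.5 -28.3  24.4]
scene 133 48 x [-64.8 -64.8 -58.8  21.7] y [-30.5   0.6  22.4]
scene 147 10 x [-37.7 -37.2 -29.6 -24.4] y [-7.2 -4.3  0.2]
top 106 81 x [-62.  -61.3 -18.8  43.6] y [-31.4  24.5  31.2]
top 133 144 x [-61.3 -58.8 -46.2  42.3] y [-26.3   4.6  24.2]
wrist 133 183 x [-51.2 -49.7 -44.9 -39.6] y [-26.5 -21.3 -15.5]
```

Request:
{"name": "step_arm", "arguments": {
  "moves": [
    [0.0,[-0.005,-0.0007,0],0],
    [0.0,[-0.005,-0.0007,0],0],
    [0.0,[-0.003,-0.0004,0],0],
    [0.0,[-0.002,-0.0003,0],0],
    [0.0,[-0.002,-0.0003,0],0]
  ]
}}

```text
time_s: 20.77
ee_pos: [0.6148, 0.2601, 0.1256]
tool_rot: [[0.989, 0.146, 0.001], [0.146, -0.989, 0.0], [0.001, -0.0, -1.0]]
force: [1.4, -0.4, -0.9]
width: 0.005
finger_force: 0.4
```

```bash
python3 d2.py
```

```text
tcp seatframe -68.8 -33.8 z 0.1256 tool x ang 8.42 w 0.005 F [ 1.4 -0.4 -0.9]
scene 106 242 x [-63.2 -62.6 -37.7  42.9] y [-29.5 -27.2  26.2]
scene 133 119 x [-62.1 -60.5 -43.7  46.1] y [-28.5   0.6  26.1]
scene 147 4 x [-21.3 -21.1 -17.4 -15.8] y [2.8 4.7 7. ]
top 106 80 x [-59.3 -58.3  -5.9  45.5] y [ 2.3 26.1 31.1]
top 133 119 x [-58.3 -55.5 -41.7  45.8] y [-24.1  14.   26.5]
wrist 133 200 x [-81.5 -34.5 -29.3 -24.7] y [-20.4 -13.6  -7.2]
```

Request:
{"name": "step_arm", "arguments": {
  "moves": [
    [0.0,[-0.001,-0.00015,0],0],
    [0.0,[-0.001,-0.00015,0],0],
    [0.0,[-0.001,-0.00015,0],0],
    [0.0,[0,0,0],0]
  ]
}}

```text
time_s: 21.25
ee_pos: [0.6121, 0.26, 0.1256]
tool_rot: [[0.989, 0.147, 0.001], [0.147, -0.989, 0.0], [0.001, -0.0, -1.0]]
force: [1.8, 0.1, 0.6]
width: 0.006
finger_force: 0.6
```

Request:
{"name": "step_arm", "arguments": {
  "moves": [
    [0.0,[-0.001,-0.00015,0],0],
    [0.0,[0,0,0],0]
  ]
}}

```text
time_s: 21.42
ee_pos: [0.6111, 0.2599, 0.1256]
tool_rot: [[0.989, 0.147, 0.001], [0.147, -0.989, 0.001], [0.001, -0.0, -1.0]]
force: [1.6, 0.6, 0.2]
width: 0.004
finger_force: 0.8
```

```bash
python3 d2.py
```

```text
tcp seatframe -65.4 -32.4 z 0.1256 tool x ang 8.44 w 0.004 F [1.6 0.6 0.2]
scene 106 240 x [-60.1 -59.  -34.6  44.5] y [-28.3 -25.8  27.8]
scene 133 117 x [-58.5 -57.1 -40.9  48.2] y [-27.3   0.7  27.7]
scene 147 5 x [-19.6 -19.5 -15.9 -12.8] y [3.  4.3 7. ]
top 106 78 x [-55.8 -54.7  -6.4  45.3] y [10.6 27.  31.2]
top 133 104 x [-55.8 -51.3 -36.3  50.8] y [-23.7  18.3  27.1]
wrist 106 9 x [-78.  -78.  -75.5 -74.4] y [-32.  -31.7 -28.4]
wrist 133 209 x [-78.2 -75.8 -26.2 -21.9] y [-31.6 -12.7  -5.8]
wrist 147 27 x [-77.6 -77.6 -75.1 -74.3] y [-31.9 -31.4 -30.1]
```

Request:
{"name": "step_arm", "arguments": {
  "moves": [
    [0.0,[-0.001,-0.00015,0],0],
    [0.0,[0,0,0],0]
  ]
}}

```text
time_s: 21.73
ee_pos: [0.6104, 0.2599, 0.1258]
tool_rot: [[0.989, 0.147, 0.002], [0.147, -0.989, 0.001], [0.002, -0.001, -1.0]]
force: [2.7, 1.1, 0.5]
width: 0.002
finger_force: 1.2
```

Request:
{"name": "step_arm", "arguments": {
  "moves": [
    [0.0,[-0.0007,-0.0001,0],0],
    [0.0,[0,0,0],0]
  ]
}}

```text
time_s: 21.9
ee_pos: [0.6099, 0.2599, 0.1259]
tool_rot: [[0.989, 0.147, 0.002], [0.147, -0.989, 0.001], [0.002, -0.001, -1.0]]
force: [3.1, 1.5, -0.4]
width: 0.004
finger_force: 1.6
```

Request:
{"name": "step_arm", "arguments": {
  "moves": [
    [0.0,[-0.0007,0.0002,0],0],
    [0.0,[0,0,0],0]
  ]
}}

```text
time_s: 22.07
ee_pos: [0.6091, 0.2601, 0.1259]
tool_rot: [[0.989, 0.147, 0.002], [0.147, -0.989, 0.001], [0.002, -0.001, -1.0]]
force: [4.1, 2.1, 1.1]
width: 0.007
finger_force: 1.9
```

Request:
{"name": "step_arm", "arguments": {
  "moves": [
    [0.0,[-0.0007,0.0002,0],0],
    [0.0,[0,0,0],0]
  ]
}}

```text
time_s: 22.23
ee_pos: [0.6089, 0.2602, 0.126]
tool_rot: [[0.989, 0.147, 0.003], [0.147, -0.989, 0.001], [0.003, -0.001, -1.0]]
force: [5.9, 2.2, -0.1]
width: 0.002
finger_force: 2.7
```

```bash
python3 d2.py
python3 - <<'E'
from ds import *
a=cam("scene");b=cam("top")
cv2.imwrite("pics/y1.png",cv2.hconcat([cv2.resize(a["pixels"][150:250,280:380],(400,400),interpolation=2),cv2.resize(b["pixels"][150:230,130:210],(400,400),interpolation=2)]))
E
```

```text
tcp seatframe -63.1 -32.0 z 0.126 tool x ang 8.45 w 0.002 F [ 5.9  2.2 -0.1]
scene 106 247 x [-57.5 -57.  -34.4  44.1] y [-28.1 -25.8  26.5]
scene 133 141 x [-77.  -57.  -37.9  50.5] y [-27.5   2.   28.3]
top 106 74 x [-54.2 -53.   -9.   45.3] y [ 9.  27.2 31.2]
top 133 103 x [-53.  -50.3 -32.7  49.9] y [-23.9  19.1  27.6]
wrist 106 10 x [-75.6 -75.4 -72.9 -71.9] y [-32.  -31.5 -28.9]
wrist 133 215 x [-75.9 -73.2 -23.8 -18.9] y [-31.7 -12.2  -5.5]
wrist 147 30 x [-75.1 -75.1 -72.8 -71.9] y [-31.9 -31.2 -29.7]
tcp seatframe -63.1 -32.0 z 0.126 tool x ang 8.45 w 0.004 F [4.9 2.1 0.3]
```

Request:
{"name": "step_arm", "arguments": {
  "moves": [
    [0.0,[0.01,0.0015,0],0],
    [0.0,[0.035,0.005,0],0],
    [0.0,[0.04,0.006,0],-0.118],
    [0.0,[0.03,-0.02,0.01],-0.118],
    [0.0,[0.01,-0.03,0],-0.118]
  ]
}}

```text
time_s: 22.9
ee_pos: [0.7345, 0.2233, 0.1341]
tool_rot: [[0.978, -0.209, -0.002], [-0.209, -0.978, -0.002], [-0.002, 0.002, -1.0]]
force: [0.3, -0.9, -0.1]
width: 0.007
finger_force: 0.0
```

Request:
{"name": "step_arm", "arguments": {
  "moves": [
    [0.0,[0.02,-0.02,0.02],-0.118],
    [0.0,[0.02,0,0.02],0],
    [0.0,[0,0,0],0],
    [0.0,[0,0,0],0],
    [0.0,[0,0,0],0]
  ]
}}

```text
time_s: 23.32
ee_pos: [0.7708, 0.2022, 0.1735]
tool_rot: [[0.948, -0.319, -0.005], [-0.319, -0.948, -0.001], [-0.005, 0.003, -1.0]]
force: [-0.1, -0.3, 0.1]
width: 0.002
finger_force: 0.0
```

```bash
python3 d2.py
python3 - <<'E'
from ds import *
a=cam("scene");b=cam("top");w=cam("wrist")
cv2.imwrite("pics/y2.png",cv2.hconcat([cv2.resize(a["pixels"][160:240,290:370],(400,400),interpolation=2),cv2.resize(b["pixels"][150:230,130:210],(400,400),interpolation=2)]))
cv2.imwrite("pics/y3.png",w["pixels"])
# side edge yaw: rim line from wall points at -y / end
for n,c in(("scene",a),("top",b),("wrist",w)):
    C=cloud(c);p=c["pixels"].astype(int);d=C[...,:2]-seat;x=d@ex*1000;y=d@ey*1000;z=C[...,2]*1000
    m=(p.min(2)>60)&(z>104)&(z<128)&(abs(x)<75)&(abs(y)<31.5)
    e=m&(x<-40)&(abs(y)<22)
    if e.sum()>8: k=np.polyfit(y[e],x[e],1);print(n,"end wall",e.sum(),"x",np.median(x[e]).round(1),"yaw deg",-np.degrees(np.arctan(k[0])).round(2))
    s=m&(y<-20)&(x>-50)&(x<45)
    if s.sum()>8: k=np.polyfit(x[s],y[s],1);print(n,"-y wall",s.sum(),"y",np.median(y[s]).round(1),"yaw",np.degrees(np.arctan(k[0])).round(2))
    s=m&(y>20)&(x>-50)&(x<45)
    if s.sum()>8: k=np.polyfit(x[s],y[s],1);print(n,"+y wall",s.sum(),"y",np.median(y[s]).round(1),"yaw",np.degrees(np.arctan(k[0])).round(2))
    L=(z>134)&(z<141)&(p.min(2)>90)&(abs(x)<60)&(abs(y)<28)
    if L.sum()>20:
        A=np.c_[x[L],y[L],np.ones(L.sum())];f=np.linalg.lstsq(A,z[L],rcond=None)[0];print(n,"lid plane n",L.sum(),np.degrees(f[:2]).round(2),f[2].round(1))
E
```

```text
tcp seatframe -235.1 -28.7 z 0.1735 tool x ang -18.61 w 0.002 F [-0.1 -0.3  0.1]
scene 106 205 x [-58.5 -57.4 -11.4  50.4] y [-28.4 -26.7 -16.5]
scene 133 292 x [-54.1 -47.2  -4.   49.2] y [-27.  -15.   27.5]
scene 147 37 x [-30.7 -29.8 -22.6  -6.5] y [-4.1 -0.3  9.7]
top 106 80 x [-54.1 -53.7  -9.5  45.3] y [-26.3  27.   30.4]
top 133 126 x [-54.1 -50.3 -38.8  50.8] y [-24.6  14.5  27.1]
tcp seatframe -235.2 -29.3 z 0.174 tool x ang -18.54 w 0.006 F [-0.  -0.   0.5]
scene end wall 16 x -55.5 yaw deg -5.17
scene -y wall 161 y -26.8 yaw -0.26
scene lid plane n 258 [0.21 1.95] 137.6
top +y wall 63 y 27.1 yaw -0.06
top lid plane n 101 [-0.02  0.81] 135.8
```

View pics/y2.png

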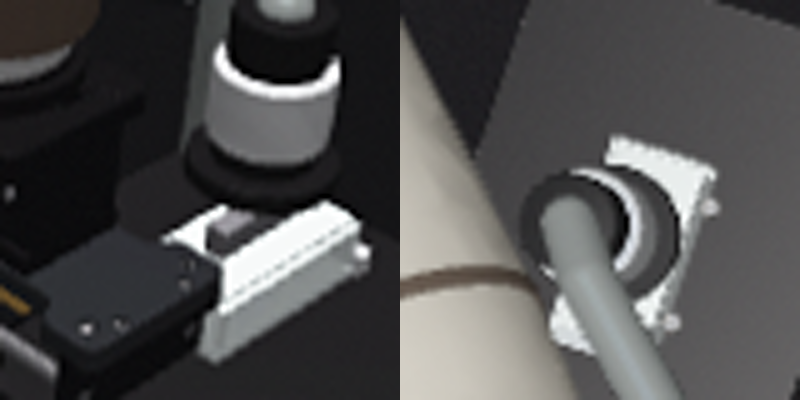

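The picture shows the closed dish under the lamp. In the left crop the bar stop's end is at (362,255), just beyond the dish. In the right crop the long side lies along both pins, at (710,207) and (672,322). Yaw is below 0.3°. I repeat the corner push gently to confirm it is firmly home.

Request:
{"name": "step_arm", "arguments": {
  "moves": [
    [0.0,[-0.02,0.015,-0.012],0.118],
    [0.0,[-0.02,0.015,-0.012],0.118],
    [0.0,[-0.02,0.015,-0.012],0.118],
    [0.0,[-0.02,0.015,-0.012],0.117],
    [0.0,[0,0,0],0]
  ]
}}

```text
time_s: 24.03
ee_pos: [0.6874, 0.2647, 0.1246]
tool_rot: [[0.988, 0.153, -0.007], [0.153, -0.988, -0.002], [-0.007, 0.001, -1.0]]
force: [-0.4, 0.4, 0.1]
width: 0.008
finger_force: 0.0
```

Request:
{"name": "step_arm", "arguments": {
  "moves": [
    [0.0,[-0.025,0,0],0],
    [0.0,[-0.025,0,0],0],
    [0.0,[-0.015,0,0],0],
    [0.0,[0,0,0],0],
    [0.0,[0,0,0],0]
  ]
}}

```text
time_s: 24.45
ee_pos: [0.6278, 0.2627, 0.1285]
tool_rot: [[0.989, 0.146, 0.001], [0.146, -0.989, 0.0], [0.001, -0.0, -1.0]]
force: [0.9, 0.9, 0.6]
width: 0.003
finger_force: 0.0
```

Request:
{"name": "step_arm", "arguments": {
  "moves": [
    [0.0,[-0.006,-0.0009,-0.003],0],
    [0.0,[-0.005,-0.0008,0],0],
    [0.0,[-0.003,-0.0005,0],0],
    [0.0,[-0.002,-0.0003,0],0],
    [0.0,[0,0,0],0]
  ]
}}

```text
time_s: 24.87
ee_pos: [0.6116, 0.2596, 0.1244]
tool_rot: [[0.989, 0.145, -0.0], [0.145, -0.989, -0.0], [-0.0, 0.0, -1.0]]
force: [-0.1, 0.5, -1.3]
width: 0.004
finger_force: 0.0
```

Request:
{"name": "step_arm", "arguments": {
  "moves": [
    [0.0,[-0.001,-0.0001,0],0],
    [0.0,[-0.001,-0.0001,0],0],
    [0.0,[0,0,0],0]
  ]
}}

```text
time_s: 25.12
ee_pos: [0.6099, 0.2596, 0.1245]
tool_rot: [[0.989, 0.146, 0.0], [0.146, -0.989, 0.0], [0.0, -0.0, -1.0]]
force: [-0.1, -0.6, -0.4]
width: 0.005
finger_force: 0.1
```

Request:
{"name": "step_arm", "arguments": {
  "moves": [
    [0.0,[-0.001,-0.0001,0],0],
    [0.0,[0,0,0],0],
    [0.0,[0,0,0],0]
  ]
}}

```text
time_s: 25.37
ee_pos: [0.6095, 0.2597, 0.1248]
tool_rot: [[0.989, 0.146, 0.002], [0.146, -0.989, 0.001], [0.002, -0.0, -1.0]]
force: [2.6, -0.5, -1.0]
width: 0.004
finger_force: 1.2
```

Request:
{"name": "step_arm", "arguments": {
  "moves": [
    [0.0,[-0.0008,-0.0001,0],0],
    [0.0,[0,0,0],0],
    [0.0,[0,0,0],0]
  ]
}}

```text
time_s: 25.62
ee_pos: [0.6091, 0.2597, 0.1251]
tool_rot: [[0.989, 0.146, 0.003], [0.146, -0.989, 0.001], [0.003, -0.001, -1.0]]
force: [5.2, -0.4, -0.3]
width: 0.005
finger_force: 2.5
```

Request:
{"name": "step_arm", "arguments": {
  "moves": [
    [0.0,[-0.0006,-0.0001,0],0],
    [0.0,[0,0,0],0],
    [0.0,[0,0,0],0]
  ]
}}

```text
time_s: 25.87
ee_pos: [0.609, 0.2598, 0.1254]
tool_rot: [[0.989, 0.146, 0.004], [0.146, -0.989, 0.001], [0.004, -0.001, -1.0]]
force: [6.4, -0.2, 0.7]
width: 0.006
finger_force: 3.0
```

Request:
{"name": "step_arm", "arguments": {
  "moves": [
    [0.0,[0.004,0.0006,0],0],
    [0.0,[0.02,0.003,0],0],
    [0.0,[0.035,0.005,0],0],
    [0.0,[0.04,0.006,0],0],
    [0.0,[0.04,0.006,0.01],0]
  ]
}}

```text
time_s: 26.28
ee_pos: [0.7447, 0.2797, 0.1317]
tool_rot: [[0.989, 0.146, -0.008], [0.146, -0.989, -0.002], [-0.009, 0.001, -1.0]]
force: [0.6, 1.1, -0.7]
width: 0.003
finger_force: 0.0
```

Request:
{"name": "step_arm", "arguments": {
  "moves": [
    [0.0,[0,0,0.03],0],
    [0.0,[0,0,0.03],0],
    [0.0,[0,0,0],0],
    [0.0,[0,0,0],0]
  ]
}}

```text
time_s: 26.62
ee_pos: [0.7465, 0.2804, 0.1962]
tool_rot: [[0.989, 0.146, 0.001], [0.146, -0.989, 0.001], [0.001, -0.001, -1.0]]
force: [-0.1, 0.4, -0.2]
width: 0.003
finger_force: 0.0
```

Run:
```python
from ds import *
a=cam("scene");b=cam("top");a0,b0,_=np.load("/tmp/c.npy",allow_pickle=True)
for n,c in(("scene",a),("top",b)):
    C=cloud(c);p=c["pixels"].astype(int);d=C[...,:2]-seat;x=d@ex*1000;y=d@ey*1000;z=C[...,2]*1000
    m=(p.min(2)>60)&(z>104)&(z<130)&(abs(x)<75)&(abs(y)<31.5)
    for nm,s in(("-y",m&(y<-20)&(x>-48)&(x<45)),("+y",m&(y>20)&(x>-48)&(x<45))):
        if s.sum()>8: k=np.polyfit(x[s],y[s],1);print(n,nm,s.sum(),"y",np.median(y[s]).round(1),"yaw",np.degrees(np.arctan(k[0])).round(2))
    L=(z>131)&(z<141)&(p.min(2)>90)&(abs(x)<62)&(abs(y)<31);print(n,"top x",np.percentile(x[L],[0.5,99.5]).round(1),"y",np.percentile(y[L],[.5,99.5]).round(1),"z",np.median(z[L]).round(1))
# bystanders unchanged?
for n,c,c0 in(("scene",a,a0),("top",b,b0)):
    D=(np.abs(c["pixels"].astype(int)-c0["pixels"]).max(2)>60).astype(np.uint8);k,l,t,ce=cv2.connectedComponentsWithStats(D)
    print(n,[(t[i,4],ce[i].round().tolist()) for i in range(1,k) if t[i,4]>40])
```

```text
tcp seatframe -187.2 -95.0 z 0.1962 tool x ang 8.38 w 0.003 F [-0.1  0.4 -0.2]
scene -y 84 y -27.0 yaw -0.49
scene top x [-46.6  -5.6] y [-27.   18.7] z 135.8
top +y 62 y 27.0 yaw -0.3
top top x [-54.1  55.3] y [-26.5  27.6] z 134.0
scene [(np.int32(187), [350.0, 7.0]), (np.int32(42), [366.0, 9.0]), (np.int32(6412), [405.0, 59.0]), (np.int32(170), [508.0, 82.0]), (np.int32(44), [489.0, 97.0]), (np.int32(412), [319.0, 108.0]), (np.int32(1248), [490.0, 123.0]), (np.int32(100), [349.0, 124.0]), (np.int32(78), [329.0, 129.0]), (np.int32(486), [322.0, 145.0]), (np.int32(342), [345.0, 147.0]), (np.int32(538), [167.0, 164.0]), (np.int32(467), [343.0, 181.0]), (np.int32(74), [308.0, 191.0]), (np.int32(350), [213.0, 207.0]), (np.int32(506), [342.0, 214.0]), (np.int32(55), [295.0, 207.0])]
top [(np.int32(24667), [96.0, 235.0]), (np.int32(42), [131.0, 125.0]), (np.int32(611), [307.0, 190.0]), (np.int32(169), [183.0, 185.0]), (np.int32(43), [180.0, 210.0]), (np.int32(877), [404.0, 227.0]), (np.int32(278), [17.0, 287.0]), (np.int32(66), [280.0, 378.0]), (np.int32(52), [261.0, 381.0])]
```

```bash
python3 -c "
from ds import *
print(s['qpos'])"
```

```text
tcp seatframe -185.9 -94.1 z 0.1934 tool x ang 8.38 w 0.004 F [-0.3  0.4 -1.5]
[ 0.56097832  0.71048185  0.49855211 -0.00159449 -1.36217256  1.156384  ]
```

Request:
{"name": "step_arm", "arguments": {
  "moves": [
    [0.0,[0,-0.02,0.02],0.12],
    [0.0,[0,-0.02,0.02],0.12],
    [0.0,[0,-0.02,0],0.12],
    [0.0,[0,-0.02,0],0.12],
    [0.0,[0,-0.02,0],0.12]
  ]
}}

```text
time_s: 27.13
ee_pos: [0.7449, 0.1792, 0.2334]
tool_rot: [[0.73, 0.684, -0.003], [0.684, -0.73, -0.0], [-0.003, -0.002, -1.0]]
force: [-0.3, 0.6, 0.2]
width: 0.003
finger_force: 0.0
```

```bash
python3 -c "
from ds import *
print(s['qpos'])"
```

```text
tcp seatframe -217.9 1.4 z 0.2334 tool x ang 43.12 w 0.003 F [-0.3  0.6  0.2]
[ 4.45693899e-01  6.35457942e-01  4.56376701e-01 -1.21076241e-03
 -1.39486145e+00  1.87788351e+00]
```

Request:
{"name": "step_arm", "arguments": {
  "moves": [
    [0.0,[-0.005,-0.03,0],0.12],
    [0.0,[-0.005,-0.03,0],0.12],
    [0.0,[-0.02,-0.02,0],0.12],
    [0.0,[-0.025,-0.02,0],0.12],
    [0.0,[-0.025,-0.015,0],0.12]
  ]
}}

```text
time_s: 27.55
ee_pos: [0.6637, 0.063, 0.2324]
tool_rot: [[0.218, 0.976, -0.005], [0.976, -0.218, -0.001], [-0.002, -0.005, -1.0]]
force: [-0.6, -0.3, 0.6]
width: 0.004
finger_force: 0.0
```

Request:
{"name": "step_arm", "arguments": {
  "moves": [
    [0.0,[-0.03,-0.01,0],0.12],
    [0.0,[-0.03,-0.01,0],0.12],
    [0.0,[-0.03,0,0],0.12],
    [0.0,[0,0,0],0],
    [0.0,[0,0,0],0]
  ]
}}

```text
time_s: 27.97
ee_pos: [0.574, 0.0446, 0.2343]
tool_rot: [[-0.135, 0.991, -0.002], [0.991, 0.135, -0.0], [0.0, -0.002, -1.0]]
force: [0.4, 0.3, 0.3]
width: 0.001
finger_force: 0.0
```

```bash
cat > f.py <<'E'
from ds import *
c=cam("wrist");C=cloud(c);p=c["pixels"].astype(int);d=C[...,:2]-seat;x=d@ex*1000;y=d@ey*1000;z=C[...,2]*1000
b=(p.min(2)>90)
# pins: top faces
m=(b&(z>109)&(z<119)&(y>25)&(y<45)&(abs(x)<50)).astype(np.uint8)
k,l,t,ce=cv2.connectedComponentsWithStats(m)
for i in range(1,k):
    if t[i,4]>6: q=l==i;print("pin",t[i,4],ce[i].round(1),"x",np.percentile(x[q],[2,98]).round(1),"y",np.percentile(y[q],[2,98]).round(1),"z",z[q].max().round(1))
w=b&(z>104)&(z<131)&(y>20)&(y<33)&(abs(x)<60)
for lo,hi in((-55,-42),(-27,27),(42,55)):
    q=w&(x>lo)&(x<hi)
    if q.sum()>5: print("side",lo,hi,q.sum(),"y",np.percentile(y[q],[10,50,90]).round(2))
q=w&((abs(x)<27)|(abs(x)>42))
print("side yaw",np.degrees(np.polyfit(x[q],y[q],1)[0]).round(2),"x ext",np.percentile(x[q],[.2,99.8]).round(1))
q=b&(z>103)&(z<118)&(x>50)&(x<90)&(y<40)&(y>-40)
if q.sum()>5:print("bar?",q.sum(),"x",np.percentile(x[q],[2,50,98]).round(1),"y",np.percentile(y[q],[2,98]).round(1))
q=b&(z>132.5)&(z<141)&(abs(x)<60)&(abs(y)<30)
A=np.c_[x[q],y[q],np.ones(q.sum())];f=np.linalg.lstsq(A,z[q],rcond=None)[0];print("lid",q.sum(),np.degrees(f[:2]).round(2),f[2].round(1))
E
python3 f.py
```

```text
tcp seatframe -98.8 183.5 z 0.2343 tool x ang 97.74 w 0.001 F [0.4 0.3 0.3]
pin 180 [267.7   4.7] x [-49.1 -29.2] y [28.1 38. ] z 118.2
side -55 -42 161 y [27.85 28.51 28.99]
side yaw 5.69 x ext [-54.8 -42.1]
lid 4 [ 1.32 -7.82] 138.0
```

Request:
{"name": "step_arm", "arguments": {
  "moves": [
    [0.0,[-0.015,0.02,0.02],0],
    [0.0,[-0.015,0.02,0.01],0],
    [0.0,[-0.01,0.015,0],0],
    [0.0,[0,0,0],0],
    [0.0,[0,0,0],0]
  ]
}}

```text
time_s: 28.43
ee_pos: [0.5366, 0.1008, 0.264]
tool_rot: [[-0.136, 0.991, -0.001], [0.991, 0.136, -0.0], [-0.0, -0.001, -1.0]]
force: [-0.2, -0.1, -0.1]
width: 0.002
finger_force: 0.0
```

```bash
python3 f.py
```

```text
tcp seatframe -45.5 142.1 z 0.264 tool x ang 97.83 w 0.002 F [-0.2 -0.1 -0.1]
pin 161 [233.   47.5] x [12.4 47.2] y [27.7 38. ] z 118.9
pin 13 [275.4  66.7] x [-17.6  -8.5] y [28.6 28.9] z 117.9
pin 127 [292.   79.2] x [-47.4 -22.3] y [27.9 37.7] z 118.2
side -55 -42 60 y [27.39 28.1  28.23]
side -27 27 136 y [28.03 28.47 28.8 ]
side 42 55 58 y [27.49 27.97 28.32]
side yaw 0.44 x ext [-54.5  60. ]
bar? 185 x [52.2 61.3 65.2] y [12.6 32.4]
lid 1426 [0.05 0.01] 135.3
```

```bash
python3 -c "
from rig import order
print(order.close_job())"
```

```text
the job is handed in; nothing more can be done
None
```

The lid is seated level on the dish, and the closed dish is under the lamp against the bar stop and both pins; I saw no sign of contact with the lamp and handed the job in at about 28 s, though I viewed 11 pictures, one over your limit of 10.

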